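# Air-test the reed carriers on the pump box

### The arm

A 6-joint arm with a two-finger parallel gripper is mounted at the origin on the work surface. World frame = base frame: x ahead of the robot, y to its left, z up, the work surface at z = 0. Lengths are in m, angles in degrees, forces in N, time in s.
With the tool pointing down it reaches from about 0.25 to 0.725 m from the base axis. Payload 9.7 kg.
Tool frame: the origin (TCP) lies between the finger pads; the fingertips stand 11 mm ahead of it and the grasp point (between the pads) lies 8 mm behind it; z points along the fingers, x is the direction in which the jaws open and shut, and the axes are right-handed (so a half turn about z gives the same grasp; the last joint's range is limited). The gripper opens to 85 mm and grips with 20 to 120 N. Pads are 22 mm wide; open, the fingers measure 114 mm over their backs; the gripper's body (76 mm by 85 mm) begins 54 mm behind the grasp point. The pads swing forward as they close: fully open they stand 13 mm farther back than shut.
Start: joints at [65.145, 4.979, 10.078, 95.1, 0, 90], TCP at [0.231, 0.499, 0.209] pointing down, gripper open.
Joint ranges: [-179.16, 179.16], [-48.56, 103.87], [-65.8, 70.77], [-126.05, 130.52], [-82.76, 87.17], [-180, 180]. Speed limits (degrees/s): [127.2, 127.2, 147.25, 180, 180, 180].

### API

Orientations are given as [roll, pitch, yaw] about the fixed x, y, z axes, in that order (R = Rz(yaw) Ry(pitch) Rx(roll)).
In Python, from workcell import get_obs, camera, job_done, spotter gives the robot as it stands.
- The arm moves only by the tool play_rows, never from a script. Its argument "rows" is a list of rows, each a list of 3 entries, a list of its own where there are three numbers: the closure, from 0 (fully open) to 1 (shut), then the shift along the tool's x, y, z in cm, then the turn, a rotation vector about the tool's x, y, z in degrees. In form: [[claw, [x, y, z], [wx, wy, wz]], ...]. A call has 1 to 12 rows; each row shifts and turns the pose as measured when the row begins, along the tool's axes as they then stand; what a row does not reach is not made up. A row lasts 1/10 s, in which the tool goes at most 50 mm and 8.59 degrees, less where a joint would pass 70% of its speed; a pose out of reach is approached as far as the arm can. A call is refused whole if a number of a shift passes 5 or a number of a turn 8.59, either way. A call with a gripper value outside its range is refused whole. The fingers move at their own pace and stop on an object; "newtons" is the grip in N (left out, the last holds). Time passes only in rows, so rows that do not move let the fingers close. It gives the time, the measured TCP pose, the force and the opening at its end, in the units of the state.
- get_obs(): the state, without advancing time (a new reading comes with each control period).
- camera(name): name is "side" or "top"; returns a dict with "img" (420x560x3 uint8, red, green, blue), "intrinsics" (3x3 intrinsics, pixels), "xyz" and "orientation" of the camera in the world. Camera axes: x right, y down, z forward; pixel columns grow to the right and rows downward; lengths in m; the calibration is good to about 2 mm. A picture is of the moment at which its call begins. There is no depth.
- job_done(): hands the job in, once; it reports no verdict.
Trained networks look in a picture, given as the dict that the camera call returned (one of the last four; its "shot" number tells which), for a name from the list of things; names that differ only in an ending like _2 or _b are one class to them, and where a whole thing is asked for, a point or a joint stands for the part that bears it (a point fixed in the world has none). Each returns a list of dicts, best first, with "confidence" (0 to 1); they miss things now and then, are a little off and sometimes report something else, mostly with a low value. They report only what shows in the picture. A call takes as long as a camera call. They do not tell look-alikes from the thing itself.
- spotter.spot_in(picture, thing): "point" ([x, y, z] in m, in world coordinates, good to about 4 mm: the middle of the surface that is visible of it).
- spotter.trace(picture, thing): "pixels" (420x560 bool, what is visible of it).
The state is a dict: "time": time; "q": joint angles; "qd": joint speeds; "joint_efforts": joint torques, N m; "ee_pos": TCP position; "tcp_rot": TCP orientation; "wrist_force": force on the tool from outside, world axes, zero at the start; "torque": the same for the moment, N m; "opening": finger opening in m.
Only numpy, scipy, OpenCV 4.12 (cv2) and the standard library are available. Lean on these libraries where they do the work, as an engineer would, in place of code of your own. Each camera call takes 0.05 s, during which the arm holds its last target.

### The job

Cover all three slots of the reed test box: every brass-topped reed carrier goes on a slot and black blanking plates cover whatever slots are left over, each plate centred and square over its slot and pressed down until it lies flat on the deck. With all slots covered, press the pump plunger right down to its stop and hold it there for a second. Then lay the reed carriers flat, side by side in the green-lined tray and the blanks back flat on the cork mat, leaving the canister, jar and pin vise where they are.

Things in the scene. Friction and masses are not known exactly. Their poses are not given: they have to be found in the camera images.
- reed1: reed carrier (one of up to three, alike; absent ones read None): flat pale maple plate 64 x 40 x 6 mm with a brass reed block 48 mm long (along x), 14 mm wide (along y), 18 mm high standing on its middle, so 24 mm high overall; 80 g or so. Origin: centre of its underside; x along its length, z up. Starts on the tiled shelf between robot and test box
- reed2: reed carrier (one of up to three, alike; absent ones read None): flat pale maple plate 64 x 40 x 6 mm with a brass reed block 48 mm long (along x), 14 mm wide (along y), 18 mm high standing on its middle, so 24 mm high overall; 80 g or so. Origin: centre of its underside; x along its length, z up. Starts on the tiled shelf between robot and test box
- reed3: reed carrier (one of up to three, alike; absent ones read None): flat pale maple plate 64 x 40 x 6 mm with a brass reed block 48 mm long (along x), 14 mm wide (along y), 18 mm high standing on its middle, so 24 mm high overall; 80 g or so. Origin: centre of its underside; x along its length, z up. Starts on the tiled shelf between robot and test box
- blank1: blanking plate (one of two, alike): flat black ebony plate 64 x 40 x 6 mm with an ivory-white round knob 20 mm across and 18 mm high standing on its middle, 24 mm high overall; 60 g or so. Origin: centre of its underside; x along its length, z up. Starts on the cork mat
- blank2: blanking plate (one of two, alike): flat black ebony plate 64 x 40 x 6 mm with an ivory-white round knob 20 mm across and 18 mm high standing on its middle, 24 mm high overall; 60 g or so. Origin: centre of its underside; x along its length, z up. Starts on the cork mat
- testbox: fixed reed test box: wooden block 120 mm (its x) by 380 mm (its y), flat top (deck) 35 mm above the shelf. On the deck in a row along its y: three test slots at y = -125, -45 and +35 mm, and at y = +160 mm the brass barrel of the air pump (40 mm across, 45 mm high). Origin: centre of the underside
- slot0 (a point): centre of a test slot (at the end farthest from the pump), at deck height; x along the slot. A plate that covers it lies with its length along this x and its underside at this height. A red seat 36 x 20 mm stands up to 6 mm proud of the deck here until it is pressed down
- seat0 (a joint): how far the red seat of slot0 has been pushed down, m: starts at 0 to 0.0015 (proud of the deck), 0.006 flush with the deck, limit 0.007. It moves against a steady friction of about 4 N and stays where it is left; the weight of a plate does not move it. Press the plate on it with about 8 to 15 N until the plate lies flat on the deck
- slot1 (a point): centre of a test slot (the middle one), at deck height; x along the slot. A plate that covers it lies with its length along this x and its underside at this height. A red seat 36 x 20 mm stands up to 6 mm proud of the deck here until it is pressed down
- seat1 (a joint): how far the red seat of slot1 has been pushed down, m: starts at 0 to 0.0015 (proud of the deck), 0.006 flush with the deck, limit 0.007. It moves against a steady friction of about 4 N and stays where it is left; the weight of a plate does not move it. Press the plate on it with about 8 to 15 N until the plate lies flat on the deck
- slot2 (a point): centre of a test slot (the one nearest the pump), at deck height; x along the slot. A plate that covers it lies with its length along this x and its underside at this height. A red seat 36 x 20 mm stands up to 6 mm proud of the deck here until it is pressed down
- seat2 (a joint): how far the red seat of slot2 has been pushed down, m: starts at 0 to 0.0015 (proud of the deck), 0.006 flush with the deck, limit 0.007. It moves against a steady friction of about 4 N and stays where it is left; the weight of a plate does not move it. Press the plate on it with about 8 to 15 N until the plate lies flat on the deck
- plunger (a joint): pump plunger, m: 0 up, 0.020 at its stop. Spring return: about 4 N to start it, about 12 N at the stop; springs up by itself when let go
- plunger_top (a point): top centre of the black mushroom head (38 mm across) of the pump plunger; 114 mm above the shelf when up, moves down with it. Press straight down
- tray: fixed dark wooden tray lined in green, for tested reeds: 230 mm (its x) by 110 mm (its y) outside, floor 4 mm thick, walls 4 mm thick and 10 mm high overall. Empty at the start; holds three carriers side by side, laid across it (their length along its y). Origin: centre of the underside. Stands to the left or to the right
- mat: fixed cork mat 230 mm (its x) by 110 mm (its y), 3 mm thick, where the blanks live. Origin: centre of the underside. Stands to the left or to the right, across from the tray
- canister: bystander: brass screw-top canister, 68 mm across, 86 mm high; origin under its centre
- jar: bystander: squat amber glass jar, 68 mm across, 70 mm high; origin under its centre
- pin_vise: bystander: steel pin vise, 95 mm long, 12 mm thick, lying beyond the test box; origin at its middle, underneath
Mind the look-alikes: they are no part of the job. What is shaped like the blank2 but pink is not meant. What is shaped like the blank1 but purple is not meant.

How it is judged (in metres and radians):
On the way, in this order (a step that is already met when the one before it is completed fails the run):
1. every slot is covered, by all the reed carriers there are and blanks for the rest, each pressed down flat on the deck (((horizontal distance between reed1 and slot0 below 0.009 m and angle between the x axis of reed1 and the x axis of slot0, either way round below 0.2 rad and z of reed1 in the frame of slot0 between -0.003 and 0.003 m and angle between reed1's own z axis and vertical below 0.06 rad) or (horizontal distance between reed2 and slot0 below 0.009 m and angle between the x axis of reed2 and the x axis of slot0, either way round below 0.2 rad and z of reed2 in the frame of slot0 between -0.003 and 0.003 m and angle between reed2's own z axis and vertical below 0.06 rad) or (horizontal distance between reed3 and slot0 below 0.009 m and angle between the x axis of reed3 and the x axis of slot0, either way round below 0.2 rad and z of reed3 in the frame of slot0 between -0.003 and 0.003 m and angle between reed3's own z axis and vertical below 0.06 rad) or (horizontal distance between blank1 and slot0 below 0.009 m and angle between the x axis of blank1 and the x axis of slot0, either way round below 0.2 rad and z of blank1 in the frame of slot0 between -0.003 and 0.003 m and angle between blank1's own z axis and vertical below 0.06 rad) or (horizontal distance between blank2 and slot0 below 0.009 m and angle between the x axis of blank2 and the x axis of slot0, either way round below 0.2 rad and z of blank2 in the frame of slot0 between -0.003 and 0.003 m and angle between blank2's own z axis and vertical below 0.06 rad)) and ((horizontal distance between reed1 and slot1 below 0.009 m and angle between the x axis of reed1 and the x axis of slot1, either way round below 0.2 rad and z of reed1 in the frame of slot1 between -0.003 and 0.003 m and angle between reed1's own z axis and vertical below 0.06 rad) or (horizontal distance between reed2 and slot1 below 0.009 m and angle between the x axis of reed2 and the x axis of slot1, either way round below 0.2 rad and z of reed2 in the frame of slot1 between -0.003 and 0.003 m and angle between reed2's own z axis and vertical below 0.06 rad) or (horizontal distance between reed3 and slot1 below 0.009 m and angle between the x axis of reed3 and the x axis of slot1, either way round below 0.2 rad and z of reed3 in the frame of slot1 between -0.003 and 0.003 m and angle between reed3's own z axis and vertical below 0.06 rad) or (horizontal distance between blank1 and slot1 below 0.009 m and angle between the x axis of blank1 and the x axis of slot1, either way round below 0.2 rad and z of blank1 in the frame of slot1 between -0.003 and 0.003 m and angle between blank1's own z axis and vertical below 0.06 rad) or (horizontal distance between blank2 and slot1 below 0.009 m and angle between the x axis of blank2 and the x axis of slot1, either way round below 0.2 rad and z of blank2 in the frame of slot1 between -0.003 and 0.003 m and angle between blank2's own z axis and vertical below 0.06 rad)) and ((horizontal distance between reed1 and slot2 below 0.009 m and angle between the x axis of reed1 and the x axis of slot2, either way round below 0.2 rad and z of reed1 in the frame of slot2 between -0.003 and 0.003 m and angle between reed1's own z axis and vertical below 0.06 rad) or (horizontal distance between reed2 and slot2 below 0.009 m and angle between the x axis of reed2 and the x axis of slot2, either way round below 0.2 rad and z of reed2 in the frame of slot2 between -0.003 and 0.003 m and angle between reed2's own z axis and vertical below 0.06 rad) or (horizontal distance between reed3 and slot2 below 0.009 m and angle between the x axis of reed3 and the x axis of slot2, either way round below 0.2 rad and z of reed3 in the frame of slot2 between -0.003 and 0.003 m and angle between reed3's own z axis and vertical below 0.06 rad) or (horizontal distance between blank1 and slot2 below 0.009 m and angle between the x axis of blank1 and the x axis of slot2, either way round below 0.2 rad and z of blank1 in the frame of slot2 between -0.003 and 0.003 m and angle between blank1's own z axis and vertical below 0.06 rad) or (horizontal distance between blank2 and slot2 below 0.009 m and angle between the x axis of blank2 and the x axis of slot2, either way round below 0.2 rad and z of blank2 in the frame of slot2 between -0.003 and 0.003 m and angle between blank2's own z axis and vertical below 0.06 rad)) and value of joint each of seat0, seat1, seat2 above 0.0048 m and ((horizontal distance between reed1 and slot0 below 0.009 m and angle between the x axis of reed1 and the x axis of slot0, either way round below 0.2 rad and z of reed1 in the frame of slot0 between -0.003 and 0.003 m and angle between reed1's own z axis and vertical below 0.06 rad) or (horizontal distance between reed1 and slot1 below 0.009 m and angle between the x axis of reed1 and the x axis of slot1, either way round below 0.2 rad and z of reed1 in the frame of slot1 between -0.003 and 0.003 m and angle between reed1's own z axis and vertical below 0.06 rad) or (horizontal distance between reed1 and slot2 below 0.009 m and angle between the x axis of reed1 and the x axis of slot2, either way round below 0.2 rad and z of reed1 in the frame of slot2 between -0.003 and 0.003 m and angle between reed1's own z axis and vertical below 0.06 rad)) and ((horizontal distance between reed2 and slot0 below 0.009 m and angle between the x axis of reed2 and the x axis of slot0, either way round below 0.2 rad and z of reed2 in the frame of slot0 between -0.003 and 0.003 m and angle between reed2's own z axis and vertical below 0.06 rad) or (horizontal distance between reed2 and slot1 below 0.009 m and angle between the x axis of reed2 and the x axis of slot1, either way round below 0.2 rad and z of reed2 in the frame of slot1 between -0.003 and 0.003 m and angle between reed2's own z axis and vertical below 0.06 rad) or (horizontal distance between reed2 and slot2 below 0.009 m and angle between the x axis of reed2 and the x axis of slot2, either way round below 0.2 rad and z of reed2 in the frame of slot2 between -0.003 and 0.003 m and angle between reed2's own z axis and vertical below 0.06 rad)) and ((horizontal distance between reed3 and slot0 below 0.009 m and angle between the x axis of reed3 and the x axis of slot0, either way round below 0.2 rad and z of reed3 in the frame of slot0 between -0.003 and 0.003 m and angle between reed3's own z axis and vertical below 0.06 rad) or (horizontal distance between reed3 and slot1 below 0.009 m and angle between the x axis of reed3 and the x axis of slot1, either way round below 0.2 rad and z of reed3 in the frame of slot1 between -0.003 and 0.003 m and angle between reed3's own z axis and vertical below 0.06 rad) or (horizontal distance between reed3 and slot2 below 0.009 m and angle between the x axis of reed3 and the x axis of slot2, either way round below 0.2 rad and z of reed3 in the frame of slot2 between -0.003 and 0.003 m and angle between reed3's own z axis and vertical below 0.06 rad))), for 0.2 s.
2. with all slots still covered, the pump plunger is held down at its stop (all of step 1 and value of joint plunger above 0.018 m), for 0.7 s.
At the end, for the whole second after the job is handed in: Every reed carrier lies flat and still on the tray's floor (centre within 98 mm by 40 mm of the tray's centre, not stacked), both blanks lie flat and still on the cork mat (centre within 105 mm by 45 mm of its centre), and the plunger is up (within 4 mm) (x of reed1 in the frame of tray between -0.098 and 0.098 m and y of reed1 in the frame of tray between -0.04 and 0.04 m and z of reed1 in the frame of tray between 0.001 and 0.007 m and angle between each of reed1, reed2, reed3, blank1, blank2's own z axis and vertical below 0.08 rad and linear speed of each of reed1, reed2, reed3, blank1, blank2 below 0.02 m/s and x of reed2 in the frame of tray between -0.098 and 0.098 m and y of reed2 in the frame of tray between -0.04 and 0.04 m and z of reed2 in the frame of tray between 0.001 and 0.007 m and x of reed3 in the frame of tray between -0.098 and 0.098 m and y of reed3 in the frame of tray between -0.04 and 0.04 m and z of reed3 in the frame of tray between 0.001 and 0.007 m and x of blank1 in the frame of mat between -0.105 and 0.105 m and y of blank1 in the frame of mat between -0.045 and 0.045 m and z of blank1 in the frame of mat between 0 and 0.006 m and x of blank2 in the frame of mat between -0.105 and 0.105 m and y of blank2 in the frame of mat between -0.045 and 0.045 m and z of blank2 in the frame of mat between 0 and 0.006 m and value of joint plunger below 0.004 m); the robot touches nothing.
It fails at once if the brass canister is shifted more than 30 mm or tipped over (distance of canister from where it was at the start of the episode above 0.03 m or angle between canister's own z axis and vertical above 0.5 rad).
It fails at once if the amber glass jar is shifted more than 30 mm or tipped over (distance of jar from where it was at the start of the episode above 0.03 m or angle between jar's own z axis and vertical above 0.5 rad).
It fails at once if the pin vise is shifted more than 30 mm or tipped over (distance of pin_vise from where it was at the start of the episode above 0.03 m).
Of reed1, reed2, reed3 only 1 to 3 are there at a start; the rules pass over those that are not, and their reading is None.
At some moment in a run one of reed1, reed2, reed3, blank1, blank2 may be knocked a few centimetres aside while the robot is not near it.
It also fails if it takes over 210 s, if anything falls off the work surface, if the arm or the gripper's body presses on something with over 40 N, if the wrist force passes 120 N, or if a joint passes its speed limit or range.

## Working session

There is one attempt and no reset: what is moved stays moved. The work goes in short steps, Python scripts to look and compute and a tool call to move; the robot and the scene stay as the last step left them, time stands still between calls to the robot, and variables do not carry over. Pictures are saved under pics/ and viewed, and the job is handed in when it is done.

Besides the shell and the picture viewer there is one more tool, called as name(argument=value, ...) on one line, values as JSON. play_rows: Moves the arm, as the interface text tells. Its arguments: {"type":"object","properties":{"rows":{"type":"array","items":{"type":"array"}},"newtons":{"type":"number"}},"required":["rows"]}

```bash
ls; mkdir -p pics
cat > h.py <<'E'
import numpy as np,cv2
from workcell import get_obs,camera,job_done,spotter
def save(p,n): cv2.imwrite('pics/'+n,p['img'][:,:,::-1])
E
python3 - <<'E'
from h import *
o=get_obs();print(o)
for n in['top','side']:
    p=camera(n);save(p,n+'0.png');print(n,p['intrinsics'],p['xyz'],p['orientation'])
    for t in['reed1','blank1','testbox','slot0','plunger','tray','mat','canister','jar','pin_vise','seat0']:
        try:
            for d in spotter.spot_in(p,t):print(t,np.round(d['point'],3),round(d['confidence'],2))
        except Exception as e:print(t,e)
E
```

```text
pics
{'time': 0.0, 'q': array([ 6.51464463e+01,  5.01329850e+00,  1.00344744e+01,  9.51008276e+01,
       -1.26079308e-03,  9.00011640e+01]), 'qd': array([ 0.00538165, -0.08263215, -0.03627272, -0.06218402,  0.0504932 ,
        0.010767  ]), 'joint_efforts': array([ 2.20365691e-03, -5.20372224e+01,  4.64815736e+01,  1.57970935e-02,
        1.13102753e-04,  2.63517830e-05]), 'ee_pos': array([0.23105937, 0.4988172 , 0.20876219]), 'tcp_rot': array([1.79998738e+02, 7.96516810e-02, 6.51452823e+01]), 'wrist_force': array([-0.21358437,  0.07005648, -0.57024212]), 'torque': array([ 0.01889758,  0.03006519, -0.01298525]), 'opening': 0.08506813868652016}
top [[462.14419346   0.         276.42183311]
 [  0.         462.14419346 215.59919533]
 [  0.           0.           1.        ]] [0.40027491 0.07733675 1.2085376 ] [-174.02713598   -1.58587326  -88.55014856]
reed1 [ 0.425 -0.151  0.008] 0.9
reed1 [ 0.421 -0.019  0.006] 0.65
reed1 [ 0.61  -0.142  0.037] 0.47
blank1 [0.519 0.328 0.013] 0.89
blank1 [0.394 0.323 0.01 ] 0.8
blank1 [0.467 0.18  0.005] 0.8
blank1 [0.264 0.346 0.005] 0.66
blank1 [0.
[... 658 characters left out ...]
] [-127.22805691   -0.66488848  -28.31389341]
reed1 [ 0.42  -0.163  0.007] 0.87
reed1 [ 0.412 -0.026  0.009] 0.55
reed1 [ 0.607 -0.052  0.034] 0.33
blank1 [0.463 0.172 0.006] 0.75
blank1 [0.263 0.341 0.008] 0.62
blank1 [0.394 0.319 0.008] 0.6
blank1 [0.494 0.473 0.004] 0.44
blank1 [0.516 0.319 0.01 ] 0.43
blank1 [ 0.608 -0.054  0.031] 0.25
testbox [ 0.606 -0.056  0.035] 0.86
testbox [ 0.412 -0.026  0.004] 0.56
slot0 [ 0.607 -0.054  0.032] 0.75
plunger [0.619 0.135 0.109] 0.59
tray [ 0.441 -0.322  0.004] 0.67
mat [0.452 0.323 0.004] 0.94
canister [0.685 0.333 0.063] 0.94
jar [ 0.653 -0.339  0.052] 0.69
jar [0.455 0.323 0.004] 0.38
pin_vise [0.78  0.046 0.007] 0.6
seat0 [0.617 0.015 0.041] 0.6
```

View pics/top0.png

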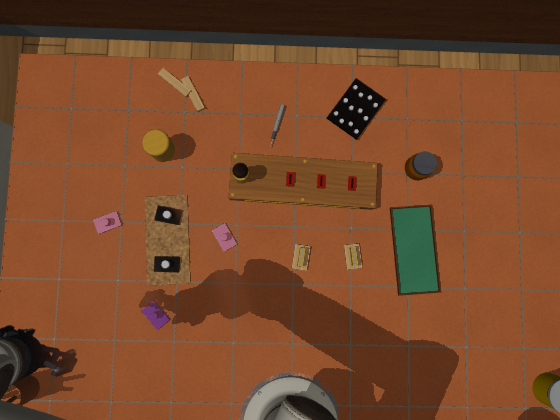

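View pics/side0.png

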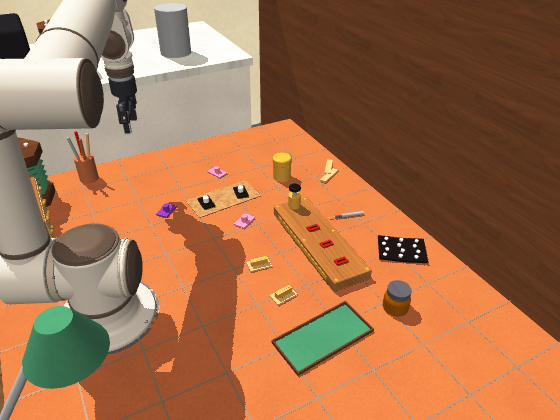

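The top picture shows two reed carriers at (301,257) and (353,256), the black blanks on the mat at (167,215) and (167,264), and red seats at (291,179), (321,181) and (352,183). The pump is at (240,172), the tray at (415,250), the canister at (157,145), the jar at (422,166) and the pin vise at (278,122).

These could be mistaken for a blank: the pink plates at (107,222) and (224,237), the purple plate at (155,316), and the domino-like board at (357,108). The wood offcuts at (180,85) could be mistaken for a reed. By the description I choose the two black plates with white knobs on the mat and the two brass-topped plates. With two reeds, one blank is needed.

```bash
cat >> h.py <<'E'
from scipy.spatial.transform import Rotation as Rot
from scipy.optimize import minimize
def proj(p,X):
    R=Rot.from_euler('xyz',p['orientation'],degrees=True).as_matrix()
    c=(np.asarray(X)-p['xyz'])@R; u=c@p['intrinsics'].T
    return u[:,:2]/u[:,2:]
def box(l,w,z0,z1): return np.array([[a*l/2,b*w/2,z] for a in(-1,1) for b in(-1,1) for z in(z0,z1)])
def cyl(d,z0,z1,x=0,y=0): 
    t=np.linspace(0,2*np.pi,24,endpoint=False); return np.array([[x+d/2*np.cos(a),y+d/2*np.sin(a),z] for a in t for z in(z0,z1)])
REED=[box(.064,.040,0,.006),box(.048,.014,.006,.024)]
BLANK=[box(.064,.040,0,.006),cyl(.020,.006,.024)]
SEAT=[box(.036,.020,-.001,.0055)]
TRAY=[box(.23,.11,0,.010)]; MAT=[box(.23,.11,0,.003)]
def place(parts,x,y,z,yaw):
    c,s=np.cos(yaw),np.sin(yaw); R=np.array([[c,-s,0],[s,c,0],[0,0,1]])
    return [q@R.T+[x,y,z] for q in parts]
def fit(views,parts,z,x0):
    """views: list of (pic,mask). fit x,y,yaw"""
    S=4; data=[]
    for p,m in views:
        ys,xs=np.where(m); a,b,c,d=max(xs.min()-12,0),xs.max()+12,max(ys.min()-12,0),ys.max()+12
        mm=cv2.resize(m[c:d,a:b].astype(np.float32),None,fx=S,fy=S,interpolation=cv2.INTER_LINEAR)
        data.append((p,cv2.GaussianBlur(mm,(0,0),2),a,c))
    def cost(v):
        t=0
        for p,mm,a,c in data:
            im=np.zeros(mm.shape,np.uint8)
            for q in place(parts,v[0],v[1],z,v[2]):
                u=proj(p,q); u=((u+.5-[a,c])*S-.5)
                h=cv2.convexHull(u.astype(np.float32))
                cv2.fillConvexPoly(im,np.round(h*16).astype(np.int32),1,shift=4)
            im=cv2.GaussianBlur(im.astype(np.float32),(0,0),2)
            t+=np.abs(im-mm).sum()/mm.sum()
        return t/len(data)
    best=None
    for dy in (0,.25,-.25):
        s0=np.array(x0,float)+[0,0,dy]
        r=minimize(cost,s0,method='Nelder-Mead',options=dict(initial_simplex=[s0,s0+[.006,0,0],s0+[0,.006,0],s0+[0,0,.15]],xatol=1e-4,fatol=1e-4))
        if best is None or r.fun<best.fun:best=r
    return best.x,best.fun
def near(p,thing,xy,tol=.03):
    "trace mask whose centroid is near projected xy"
    u=proj(p,[[xy[0],xy[1],.01 if len(xy)<3 else xy[2]]])[0]
    best=None
    for d in spotter.trace(p,thing):
        ys,xs=np.where(d['pixels'])
        if len(xs)==0: continue
        e=np.hypot(xs.mean()-u[0],ys.mean()-u[1])
        if e<14 and (best is None or e<best[0]): best=(e,d['pixels'],d['confidence'])
    return best
E
cat > m1.py <<'E'
from h import *
P=[camera('top'),camera('side')]
tiles=[]
def rep(n,parts,z,x0):
    vs=[]
    for p in P:
        b=near(p,n,(x0[0],x0[1],z+.008))
        if b is not None: vs.append((p,b[1]))
        else: print(n,'missed')
    for v in [[q] for q in vs]+[vs]:
        if v:
            x,f=fit(v,parts,z,x0); print(n,np.round(x[:2],4),round(np.degrees(x[2]),1),'cost',round(f,3),len(v))
for x0 in [(.42,-.155,0.),(.418,-.022,0.)]: rep('reed1',REED,0,x0)
for x0 in [(.519,.326,1.57),(.394,.322,1.57)]: rep('blank1',BLANK,.003,x0)
rep('tray',TRAY,0,(.445,-.32,0)); rep('mat',MAT,0,(.455,.326,0))
for p,nm in zip(P,['top','side']):
    i=p['img'].astype(int); red=((i[...,0]>110)&(i[...,1]<60)&(i[...,2]<60)).astype(np.uint8)
    k,l,st,c=cv2.connectedComponentsWithStats(red)
    print(nm,[(np.round(c[j],1).tolist(),int(st[j,4])) for j in range(1,k) if st[j,4]>15])
    for d in spotter.trace(p,'seat0'): 
        ys,xs=np.where(d['pixels']); print(xs.mean(),ys.mean(),len(xs),d['confidence'])
p=P[0]
cv2.imwrite('pics/crop1.png',cv2.resize(p['img'][140:300,130:450,::-1],None,fx=2.4,fy=2.4,interpolation=cv2.INTER_CUBIC))
E
python3 m1.py
```

```text
reed1 missed
reed1 [ 0.4266 -0.1536] 7.9 cost 0.072 1
reed1 [ 0.4266 -0.1536] 7.9 cost 0.072 1
reed1 [ 0.4213 -0.0182] -6.9 cost 0.093 1
reed1 [ 0.4198 -0.0193] -4.8 cost 0.116 1
reed1 [ 0.4209 -0.0186] -7.7 cost 0.108 2
blank1 [0.5225 0.3295] 79.5 cost 0.146 1
blank1 [0.521 0.329] 79.4 cost 0.066 1
blank1 [0.5212 0.3293] 79.6 cost 0.111 2
blank1 [0.3932 0.3273] 89.7 cost 0.094 1
blank1 [0.3942 0.3251] 87.3 cost 0.124 1
blank1 [0.3937 0.326 ] 88.7 cost 0.114 2
tray [ 0.4483 -0.3172] 5.6 cost 0.019 1
tray [ 0.4476 -0.3172] 5.3 cost 0.014 1
tray [ 0.448  -0.3173] 5.5 cost 0.017 2
mat [0.4576 0.3297] 4.7 cost 0.329 1
mat [0.458  0.3289] 5.5 cost 0.379 1
mat [0.4575 0.3297] 5.1 cost 0.355 2
top [([289.7, 178.7], 78), ([320.6, 180.7], 81), ([351.5, 182.6], 76)]
168.28223844282238 214.90024330900243 411 0.57
side [([77.9, 141.4], 46), ([312.8, 227.7], 61), ([326.3, 243.6], 64), ([340.7, 260.9], 72), ([398.2, 310.4], 65)]
325.45 243.25 40 0.56
312.25373134328356 227.67164179104478 67 0.55
340.672131147541 260.39344262295083 61 0.48
```

View pics/crop1.png

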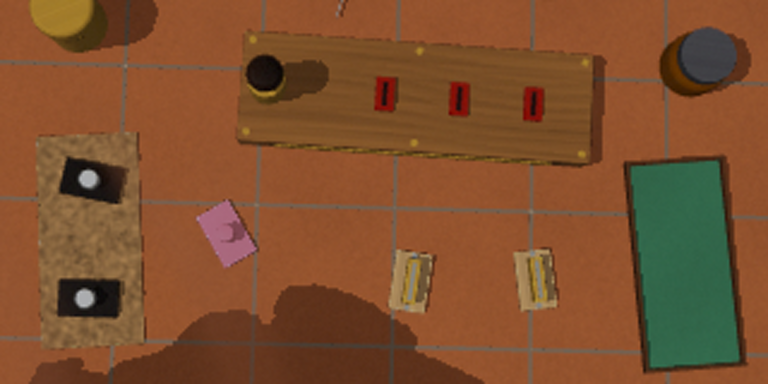

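The crop confirms my choice: two black plates with white knobs on cork, two brass blocks on maple, and a pink look-alike at crop (228,232), which I leave alone. Next I locate the slots.

```bash
cat >> h.py <<'E'
def ray(p,u,z):
    R=Rot.from_euler('xyz',p['orientation'],degrees=True).as_matrix()
    d=R@np.linalg.inv(p['intrinsics'])@[u[0],u[1],1]; return p['xyz']+d*(z-p['xyz'][2])/d[2]
E
python3 - <<'E'
from h import *
for nm in['top','side']:
    p=camera(nm); i=p['img'].astype(int); red=((i[...,0]>100)&(i[...,1]<75)&(i[...,2]<75)&(i[...,0]>1.9*i[...,1])).astype(np.uint8)
    k,l,st,c=cv2.connectedComponentsWithStats(red)
    S=[]
    for j in range(1,k):
        w=ray(p,c[j],.0385)
        if st[j,4]>15 and abs(w[0]-.61)<.04 and abs(w[1])<.2:
            cc=cv2.morphologyEx((l==j).astype(np.uint8),cv2.MORPH_CLOSE,np.ones((5,5),np.uint8))
            x,f=fit([(p,cc>0)],SEAT,.035,(w[0],w[1],0)); print(nm,np.round(x,4),round(f,3),int(cc.sum())); S.append(x)
    S=np.array(sorted(S,key=lambda a:a[1])); d=S[-1,:2]-S[0,:2]; print(np.degrees(np.arctan2(-d[0],d[1])),np.linalg.norm(d))
    for t in ['plunger','plunger_top']:
        for q in spotter.spot_in(p,t):print(t,q['point'],q['confidence'])
        for q in spotter.trace(p,t): ys,xs=np.where(q['pixels']);print(xs.mean(),ys.mean(),len(xs))
E
```

```text
top [ 0.6204  0.0162 -0.0498] 0.085 118
top [ 0.6171 -0.0637 -0.0064] 0.082 119
top [ 0.6145 -0.1439  0.0039] 0.072 120
-2.0965745257529727 0.1601906380415291
plunger [0.6228, 0.1402, 0.1093] 0.77
239.655 169.96 200
302.8050187481973 180.84193827516586 6934
plunger_top [0.4453, -0.3202, 0.0035] 0.71
plunger_top [0.4272, -0.1503, 0.0087] 0.66
plunger_top [0.6259, 0.1359, 0.1112] 0.63
239.71428571428572 169.8783068783069 189
side [ 0.6187  0.0149 -0.0256] 0.12 69
side [ 0.616 -0.065 -0.028] 0.187 71
side [ 0.6125 -0.145  -0.0546] 0.166 80
-2.2261134247296317 0.15994529913804062
plunger [0.6051, -0.0522, 0.0349] 0.64
plunger [0.6186, 0.1343, 0.113] 0.52
plunger_top [0.6157, 0.1333, 0.1091] 0.57
397.0346475507766 297.5459976105137 837
294.4761904761905 188.07142857142858 84
```

```bash
cat > go.py <<'E'
import sys
from h import *
# go.py x y z yaw [n] : rows from here to target, expressed in tool axes
a=[float(v) for v in sys.argv[1:]]
o=get_obs(); p0=o['ee_pos']; R0=Rot.from_euler('xyz',o['tcp_rot'],degrees=True)
p1=np.array(a[:3]); yaw0=o['tcp_rot'][2]; R1=Rot.from_euler('xyz',[180,0,a[3]],degrees=True)
rv=(R0.inv()*R1).as_rotvec(degrees=True)
n=int(a[4]) if len(a)>4 else int(max(np.ceil(np.abs(p1-p0).max()/.035),np.ceil(np.abs(rv).max()/8.3),1))
print('t',round(o['time'],2),'pos',np.round(p0,4),'rot',np.round(o['tcp_rot'],1),'open',round(o['opening'],4),'F',np.round(o['wrist_force'],1),'rv',np.round(rv,1),'d',np.round(p1-p0,4),'n',n)
out=[]
for i in range(n):
    R=R0*Rot.from_rotvec(rv*i/n,degrees=True)
    d=R.inv().apply((p1-p0)/n)*100
    out.append('[%s]'%','.join('%.2f'%v for v in d))
print('turn','[%s]'%','.join('%.2f'%v for v in rv/n)); print('\n'.join(out))
E
python3 go.py .394 .326 .12 -1.3
```

```text
t 2.5 pos [0.2312 0.4991 0.2095] rot [180.   -0.   65.1] open 0.0851 F [-0.2 -0.5 -0.8] rv [ 0.  -0.  66.4] d [ 0.1628 -0.1731 -0.0895] n 9
turn [0.00,-0.00,7.38]
[-0.98,2.45,0.99]
[-0.66,2.56,0.99]
[-0.33,2.62,0.99]
[0.01,2.64,0.99]
[0.35,2.62,0.99]
[0.68,2.55,0.99]
[1.01,2.44,0.99]
[1.31,2.29,0.99]
[1.60,2.10,0.99]
```

play_rows(rows=[[0,[-1.0,2.45,1.0],[0,0,7.4]],[0,[-0.66,2.56,1.0],[0,0,7.4]],[0,[-0.33,2.6,1.0],[0,0,7.4]],[0,[0,2.6,1.0],[0,0,7.4]],[0,[0.35,2.6,1.0],[0,0,7.4]],[0,[0.7,2.55,1.0],[0,0,7.4]],[0,[1.0,2.45,1.0],[0,0,7.4]],[0,[1.3,2.3,1.0],[0,0,7.4]],[0,[1.6,2.1,1.0],[0,0,7.4]]], newtons=40)

```text
time: 3.4
ee_pos: [0.3944, 0.32, 0.1172]
tcp_rot: [-179.8, -0.1, -3.7]
wrist_force: [-0.8, 0.4, 0.5]
opening: 0.0848
```

```bash
python3 go.py .394 .326 .022 -1.3
```

```text
t 3.4 pos [0.3944 0.32   0.1172] rot [-1.798e+02 -1.000e-01 -3.700e+00] open 0.0848 F [-0.8  0.4  0.5] rv [-0.2 -0.1 -2.4] d [-0.0004  0.006  -0.0952] n 3
turn [-0.07,-0.03,-0.79]
[-0.03,-0.19,3.17]
[-0.03,-0.19,3.17]
[-0.02,-0.20,3.17]
```

play_rows(rows=[[0,[0,-0.3,1.5],[0,0,-1.2]],[0,[0,-0.3,3.2],[0,0,-1.2]],[0,[0,0,2.8],[0,0,0]],[0,[0,0,1.5],[0,0,0]]])

```text
time: 3.8
ee_pos: [0.3974, 0.3252, 0.0249]
tcp_rot: [-179.7, -0.3, -1.4]
wrist_force: [-0.0, -1.2, 0.9]
opening: 0.0851
```

```bash
python3 go.py .394 .326 .022 -1.3
python3 - <<'E'
from h import *
p=camera('side'); cv2.imwrite('pics/s1.png',cv2.resize(p['img'][100:280,120:360,::-1],None,fx=3,fy=3))
E
```

```text
t 3.8 pos [0.3974 0.3252 0.0249] rot [-179.7   -0.3   -1.4] open 0.0851 F [-0.  -1.2  0.9] rv [-0.3 -0.3 -0.1] d [-0.0034  0.0008 -0.0029] n 1
turn [-0.33,-0.26,-0.11]
[-0.34,-0.07,0.29]
```

View pics/s1.png

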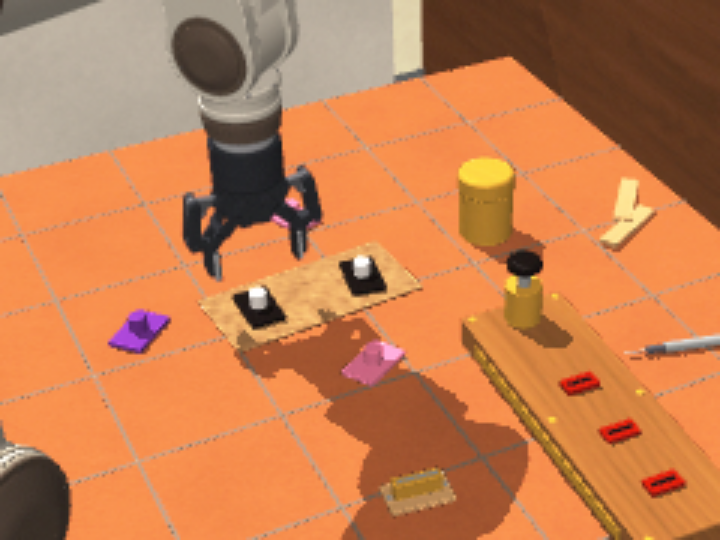

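Run:
```python
from h import *
p=camera('side'); print(proj(p,[[.231,.499,.209],[.397,.325,.025],[.3944,.32,.1172]]), get_obs()['ee_pos'])
save(p,'s2.png')
p=camera('top');save(p,'t2.png')
```

```text
[[132.78966461 136.15859848]
 [206.4132843  197.28562915]
 [203.81916169 174.76844107]] [0.39674591 0.32476427 0.0246797 ]
```

View pics/s2.png

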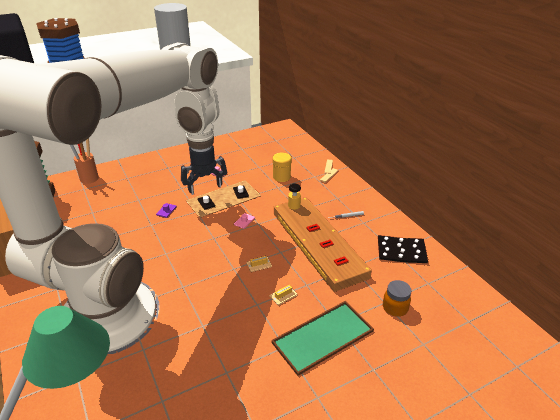

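View pics/t2.png

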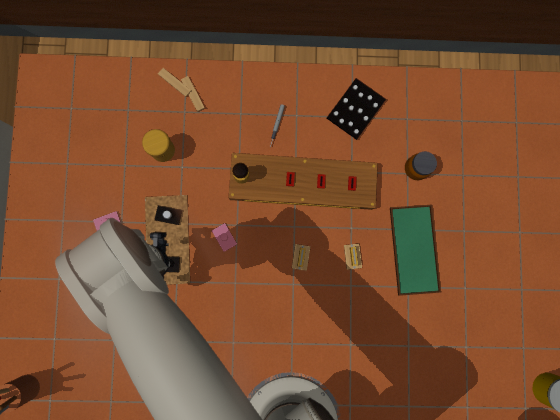

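Run:
```python
from h import *
s=camera('side');t=camera('top')
X=[[.397-.045,.325,.027],[.397+.045,.325,.027],[.394,.326,.027],[.397,.325,.1],[.397-.045,.325,.05],[.397+.045,.325,.05]]
us,ut=proj(s,X),proj(t,X);print(us,ut)
def crop(p,u,c,n,f=6):
    im=p['img'][:,:,::-1].copy(); x0,y0=c; im=cv2.resize(im[y0:y0+90,x0:x0+120],None,fx=f,fy=f,interpolation=cv2.INTER_CUBIC)
    for q in u: cv2.circle(im,tuple(int(v) for v in ((q+.5-[x0,y0])*f)),4,(0,255,0),1)
    cv2.imwrite('pics/'+n,im)
crop(s,us,(150,130),'s3.png'); crop(t,ut,(110,205),'t3.png')
```

```text
[[193.39813974 200.49889859]
 [219.0494596  193.16807262]
 [205.39716191 196.88082236]
 [204.47982795 178.30958194]
 [192.69395247 194.75671266]
 [218.58458723 187.48637878]] [[164.64124509 280.72263806]
 [166.43639615 244.94345927]
 [165.08477291 263.94375487]
 [159.04959705 262.68202902]
 [162.65819136 281.05886922]
 [164.50528839 244.56551706]]
```

View pics/s3.png

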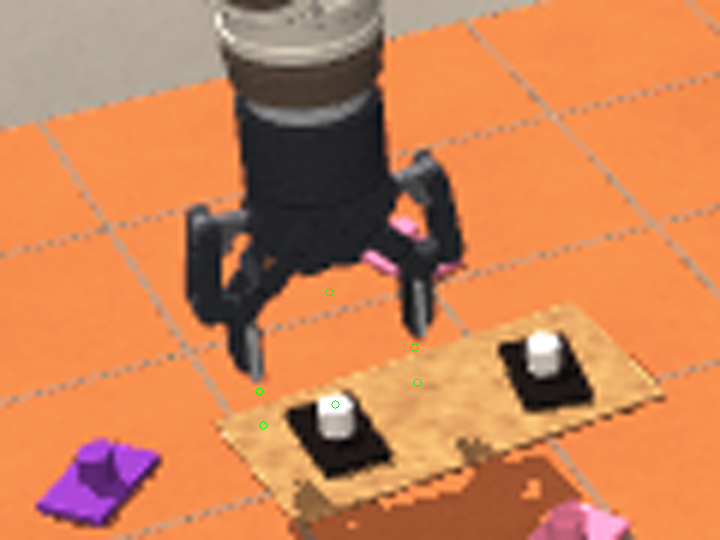

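View pics/t3.png

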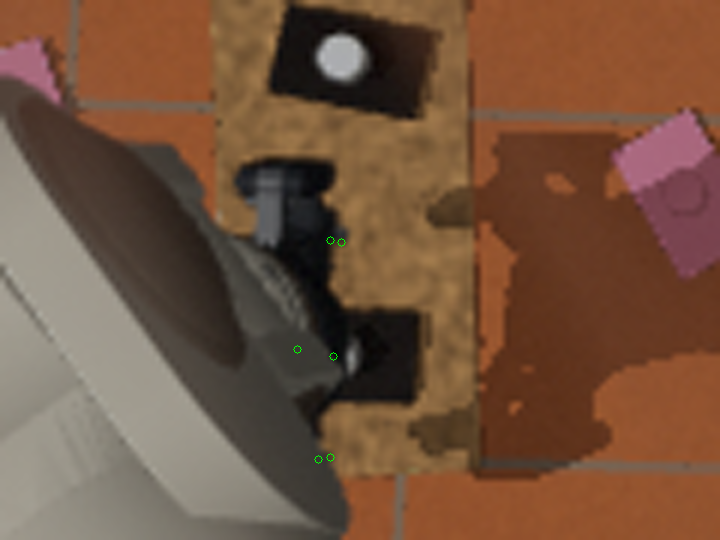

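play_rows(rows=[[0.6,[-0.3,-0.1,0],[0,0,0]],[0.6,[0,0,0],[0,0,0]],[0.6,[0,0,0],[0,0,0]],[0.6,[0,0,0],[0,0,0]]])

```text
time: 4.45
ee_pos: [0.3967, 0.329, 0.032]
tcp_rot: [-179.3, -0.6, -1.4]
wrist_force: [0.2, 0.4, -0.7]
opening: 0.0347
```

Run:
```python
from h import *
s=camera('side');o=get_obs();print(o['ee_pos'],o['opening'])
e=o['ee_pos'];w=o['opening']/2
X=[e+[-w,0,-.011],e+[w,0,-.011],e+[0,0,.008],[.394,.326,.027]]
us=proj(s,X);print(us)
def crop(p,u,c,n,f=6):
    im=p['img'][:,:,::-1].copy(); x0,y0=c; im=cv2.resize(im[y0:y0+90,x0:x0+120],None,fx=f,fy=f,interpolation=cv2.INTER_CUBIC)
    for q in u: cv2.circle(im,tuple(int(v) for v in ((q+.5-[x0,y0])*f)),4,(0,255,0),1)
    cv2.imwrite('pics/'+n,im)
crop(s,us,(150,130),'s4.png')
```

```text
[0.39666707 0.32891636 0.03199658] 0.034209674816480684
[[201.10937543 199.07658387]
 [210.82365092 196.29396217]
 [205.50561685 192.99317895]
 [205.39716191 196.88082236]]
```

View pics/s4.png

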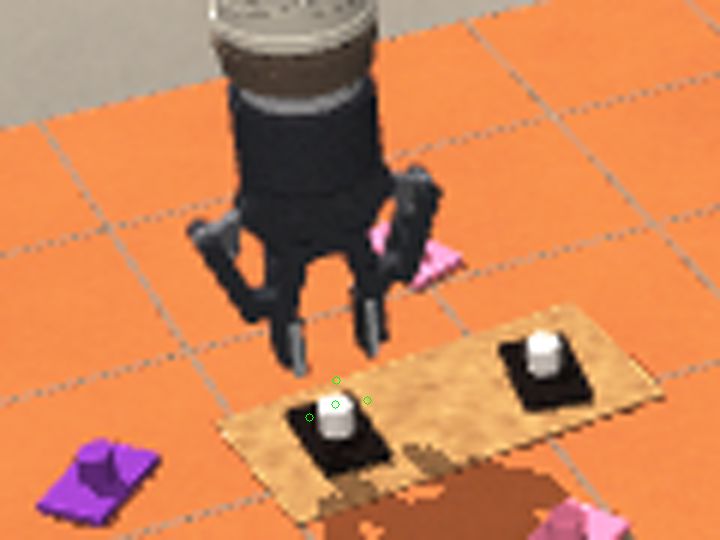

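Run:
```python
from h import *
s=camera('top');o=get_obs();print(o['ee_pos'],o['opening'],o['tcp_rot'])
e=o['ee_pos'];w=o['opening']/2
X=[e+[-w,0,-.011],e+[w,0,-.011],e+[0,0,.008],[.394,.326,.027],[0,0,.1]]
us=proj(s,X);print(us)
def crop(p,u,c,n,f=6):
    im=p['img'][:,:,::-1].copy(); x0,y0=c; im=cv2.resize(im[y0:y0+90,x0:x0+120],None,fx=f,fy=f,interpolation=cv2.INTER_CUBIC)
    for q in u: cv2.circle(im,tuple(int(v) for v in ((q+.5-[x0,y0])*f)),4,(0,255,0),1)
    cv2.imwrite('pics/'+n,im)
crop(s,us,(110,205),'t4.png')
```

```text
[0.39664561 0.32885221 0.03183937] 0.03425533051988169 [-179.34632317   -0.62794723   -1.39763004]
[[164.18052755 269.65330006]
 [164.86340846 256.10457016]
 [162.90319079 262.85088475]
 [165.08477291 263.94375487]
 [292.29484864 439.86997162]]
```

View pics/t4.png

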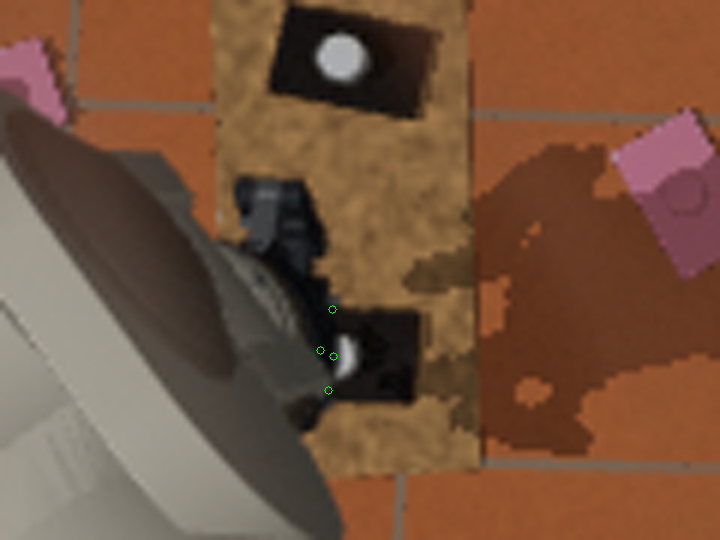

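```bash
cat >> h.py <<'E'
def tri(obs):
    A=[];b=[]
    for p,u in obs:
        R=Rot.from_euler('xyz',p['orientation'],degrees=True).as_matrix()
        d=R@np.linalg.inv(p['intrinsics'])@[u[0],u[1],1]; d/=np.linalg.norm(d); M=np.eye(3)-np.outer(d,d); A.append(M); b.append(M@p['xyz'])
    X=np.linalg.lstsq(np.vstack(A),np.hstack(b),rcond=None)[0]
    return X,[np.round(proj(p,[X])[0]-u,1) for p,u in obs]
E
python3 - <<'E'
from h import *
t=camera('top');s=camera('side')
print(tri([(t,(165.5,255)),(s,(212.3,188.5))]))
E
```

```text
(array([0.41703486, 0.3193167 , 0.05737224]), [array([ 0.2, -0.4]), array([-0.3,  0. ])])
```

```bash
python3 go.py .394 .326 .022 -1.3 3
```

```text
t 4.65 pos [0.3966 0.3287 0.0315] rot [-179.4   -0.6   -1.4] open 0.0341 F [-0.3  0.7 -0. ] rv [-0.6 -0.6 -0.1] d [-0.0026 -0.0027 -0.0095] n 3
turn [-0.21,-0.20,-0.03]
[-0.09,0.10,0.32]
[-0.09,0.09,0.32]
[-0.08,0.09,0.32]
```

play_rows(rows=[[0.6,[-0.2,0.2,0.4],[-0.5,-0.5,0]],[0.6,[-0.1,0.1,0.4],[0,0,0]],[0.6,[0,0,0.2],[0,0,0]]])

```text
time: 4.95
ee_pos: [0.3933, 0.3255, 0.0207]
tcp_rot: [-179.9, -0.1, -1.4]
wrist_force: [0.5, -0.1, -0.3]
opening: 0.0344
```

```bash
python3 go.py .394 .326 .022 -1.3 3
```

```text
t 4.95 pos [0.3933 0.3255 0.0207] rot [-1.799e+02 -1.000e-01 -1.400e+00] open 0.0344 F [ 0.5 -0.1 -0.3] rv [-0.1 -0.1 -0.1] d [0.0007 0.0005 0.0013] n 3
turn [-0.03,-0.02,-0.04]
[0.02,-0.02,-0.04]
[0.02,-0.02,-0.04]
[0.02,-0.02,-0.04]
```

play_rows(rows=[[0.75,[0,0,0],[0,0,0]],[1,[0,0,0],[0,0,0]],[1,[0,0,0],[0,0,0]],[1,[0,0,0],[0,0,0]]])

```text
time: 5.35
ee_pos: [0.393, 0.3252, 0.0199]
tcp_rot: [-180.0, -0.0, -1.4]
wrist_force: [-0.3, -0.6, -0.1]
opening: 0.0
```

Run:
```python
from h import *
s=camera('side');o=get_obs();print(o['ee_pos'],o['opening'],o['tcp_rot'],o['q'])
e=o['ee_pos'];w=o['opening']/2
X=[e+[-w,0,-.011],e+[w,0,-.011],e+[0,0,.008],[.394,.326,.027]]
us=proj(s,X)
def crop(p,u,c,n,f=6):
    im=p['img'][:,:,::-1].copy(); x0,y0=c; im=cv2.resize(im[y0:y0+90,x0:x0+120],None,fx=f,fy=f,interpolation=cv2.INTER_CUBIC)
    for q in u: cv2.circle(im,tuple(int(v) for v in ((q+.5-[x0,y0])*f)),4,(0,255,0),1)
    cv2.imwrite('pics/'+n,im)
crop(s,us,(150,130),'s5.png')
```

```text
[0.39298598 0.32517434 0.01993074] 0.00016322305654092832 [-1.79960315e+02 -4.25302886e-03 -1.41377293e+00] [ 3.95895558e+01  1.84885873e-01 -1.59016435e+01  7.38842238e+01
  2.71583743e-02  1.31003334e+02]
```

View pics/s5.png

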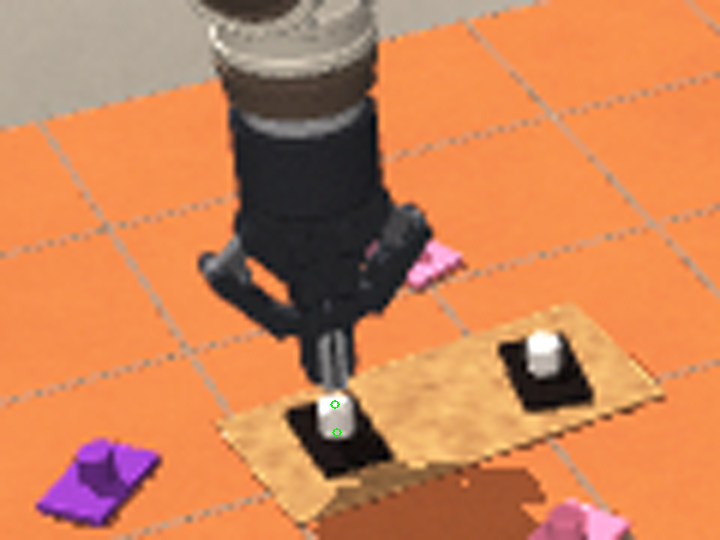

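play_rows(rows=[[1,[0,0,0.2],[0,0,0]],[1,[0,0,0.2],[0,0,0]]])

```text
time: 5.6
ee_pos: [0.3932, 0.3254, 0.0161]
tcp_rot: [-179.9, -0.0, -1.4]
wrist_force: [0.1, -0.6, 0.3]
opening: 0.0002
```

play_rows(rows=[[1,[0,0,0.2],[0,0,0]],[1,[0,0,0.2],[0,0,0]]])

```text
time: 5.8
ee_pos: [0.3932, 0.3254, 0.0117]
tcp_rot: [-179.9, -0.0, -1.4]
wrist_force: [-0.6, -0.2, -0.4]
opening: -0.0001
```

Run:
```python
from h import *
for n,c in(('side',(150,130)),('top',(110,205))):
    s=camera(n)
    x0,y0=c; im=cv2.resize(s['img'][y0:y0+90,x0:x0+120,::-1],None,fx=6,fy=6,interpolation=cv2.INTER_CUBIC)
    cv2.imwrite('pics/6%s.png'%n,im)
```

```text
(no output)
```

View pics/6side.png

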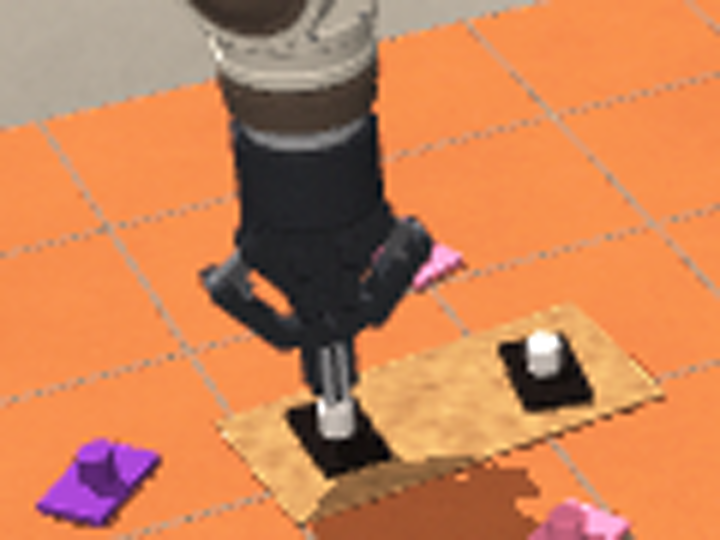

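View pics/6top.png

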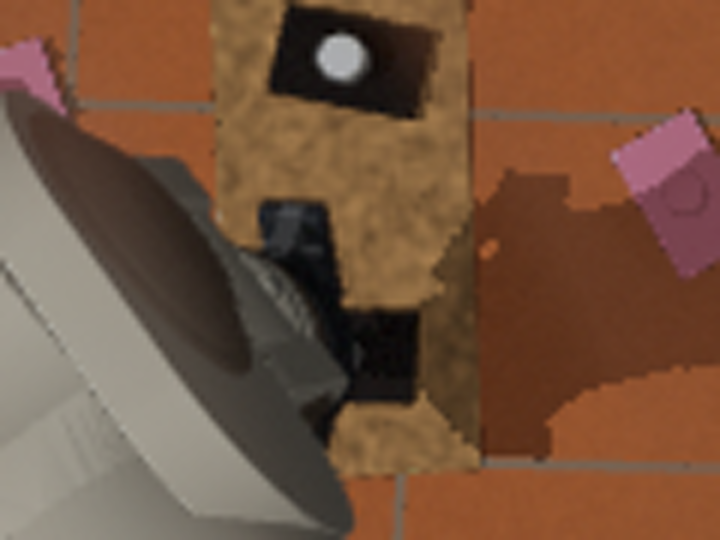

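play_rows(rows=[[1,[0,0,0.15],[0,0,0]],[1,[0,0,0.15],[0,0,0]]])

```text
time: 6.1
ee_pos: [0.3931, 0.3253, 0.0085]
tcp_rot: [-179.9, -0.0, -1.4]
wrist_force: [-0.2, -0.2, 0.3]
opening: -0.0
```

play_rows(rows=[[1,[0,0,0.15],[0,0,0]],[1,[0,0,0.15],[0,0,0]]])

```text
time: 6.3
ee_pos: [0.3932, 0.3254, 0.0053]
tcp_rot: [-179.9, -0.0, -1.4]
wrist_force: [0.0, -0.1, 3.1]
opening: -0.0001
```

play_rows(rows=[[1,[0,0,0.15],[0,0,0]],[1,[0,0,0.15],[0,0,0]]])

```text
time: 6.5
ee_pos: [0.3933, 0.3254, 0.0052]
tcp_rot: [-179.9, -0.1, -1.4]
wrist_force: [-6.2, -4.2, 17.0]
opening: -0.0003
```

Contact with the knob top (z = 0.027) came at a TCP reading of 0.0055. So the real fingertips stand about 21.5 mm above the reading, not 11 mm below it. I'll use that offset from here.

play_rows(rows=[[1,[0,0,-0.8],[0,0,0]],[0.3,[0,0,-0.3],[0,0,0]],[0.3,[0,0,0],[0,0,0]],[0.3,[0,0,0],[0,0,0]]])

```text
time: 6.9
ee_pos: [0.3935, 0.3256, 0.0172]
tcp_rot: [-179.8, -0.1, -1.4]
wrist_force: [-0.5, 1.0, -0.0]
opening: 0.0431
```

```bash
python3 go.py .394 .326 -.010 -1.3 3
```

```text
t 6.9 pos [0.3935 0.3256 0.0172] rot [-1.798e+02 -1.000e-01 -1.400e+00] open 0.0431 F [-0.5  1.  -0. ] rv [-0.2 -0.1 -0.1] d [ 0.0005  0.0004 -0.0272] n 3
turn [-0.05,-0.05,-0.04]
[0.01,-0.01,0.91]
[0.01,-0.01,0.91]
[0.01,-0.01,0.91]
```

play_rows(rows=[[0.3,[0,0,0.8],[0,0,0]],[0.3,[0,0,0.9],[0,0,0]],[0.3,[0,0,0.8],[0,0,0]]])

```text
time: 7.2
ee_pos: [0.3938, 0.3259, -0.0096]
tcp_rot: [-179.8, -0.2, -1.4]
wrist_force: [-0.4, 0.1, -0.7]
opening: 0.0597
```

play_rows(rows=[[0.6,[0,0,0],[0,0,0]],[0.9,[0,0,0],[0,0,0]],[1,[0,0,0],[0,0,0]],[1,[0,0,0],[0,0,0]]])

```text
time: 7.6
ee_pos: [0.3927, 0.3249, -0.012]
tcp_rot: [-180.0, -0.0, -1.4]
wrist_force: [0.6, 0.8, -1.1]
opening: 0.0185
```

play_rows(rows=[[1,[0,0,-1.5],[0,0,0]],[1,[0,0,-3],[0,0,0]],[1,[0,0,-4],[0,0,0]],[1,[0,0,-4],[0,0,0]],[1,[0,0,-1],[0,0,0]]])

```text
time: 8.1
ee_pos: [0.3915, 0.3238, 0.1305]
tcp_rot: [180.0, 0.1, -1.4]
wrist_force: [-0.0, 1.1, -0.8]
opening: 0.0185
```

```bash
python3 go.py .6195 .0156 .11 87.85
```

```text
t 8.1 pos [0.3915 0.3238 0.1305] rot [ 1.8e+02  1.0e-01 -1.4e+00] open 0.0185 F [-0.   1.1 -0.8] rv [ -0.    0.1 -89.3] d [ 0.228  -0.3082 -0.0205] n 11
turn [-0.00,0.01,-8.11]
[2.14,2.75,0.19]
[1.73,3.02,0.19]
[1.29,3.24,0.19]
[0.82,3.39,0.19]
[0.33,3.47,0.19]
[-0.16,3.48,0.19]
[-0.65,3.42,0.19]
[-1.13,3.30,0.19]
[-1.58,3.11,0.19]
[-2.01,2.85,0.19]
[-2.39,2.54,0.19]
```

play_rows(rows=[[1,[2.1,2.75,0.2],[0,0,-8.1]],[1,[1.7,3.0,0.2],[0,0,-8.1]],[1,[1.3,3.25,0.2],[0,0,-8.1]],[1,[0.8,3.4,0.2],[0,0,-8.1]],[1,[0.3,3.5,0.2],[0,0,-8.1]],[1,[-0.2,3.5,0.2],[0,0,-8.1]],[1,[-0.65,3.4,0.2],[0,0,-8.1]],[1,[-1.1,3.3,0.2],[0,0,-8.1]],[1,[-1.6,3.1,0.2],[0,0,-8.1]],[1,[-2.0,2.8,0.2],[0,0,-8.1]],[1,[-2.4,2.5,0.2],[0,0,-8.1]]])

```text
time: 9.2
ee_pos: [0.633, 0.0132, 0.1192]
tcp_rot: [179.4, -0.4, 91.5]
wrist_force: [0.8, 0.2, -0.6]
opening: 0.0183
```

```bash
python3 go.py .6195 .0156 .06 87.85 2
python3 - <<'E'
from h import *
for n,c in(('side',(240,120)),('top',(200,120))):
    s=camera(n); save(s,'7%s_f.png'%n)
    x0,y0=c; im=cv2.resize(s['img'][y0:y0+150,x0:x0+200,::-1],None,fx=4,fy=4,interpolation=cv2.INTER_CUBIC)
    cv2.imwrite('pics/7%s.png'%n,im)
E
```

```text
t 9.2 pos [0.633  0.0132 0.1192] rot [179.4  -0.4  91.5] open 0.0183 F [ 0.8  0.2 -0.6] rv [ 0.6 -0.4  3.6] d [-0.0135  0.0024 -0.0592] n 2
turn [0.28,-0.19,1.81]
[0.12,-0.70,2.96]
[0.11,-0.69,2.96]
```

View pics/7side.png

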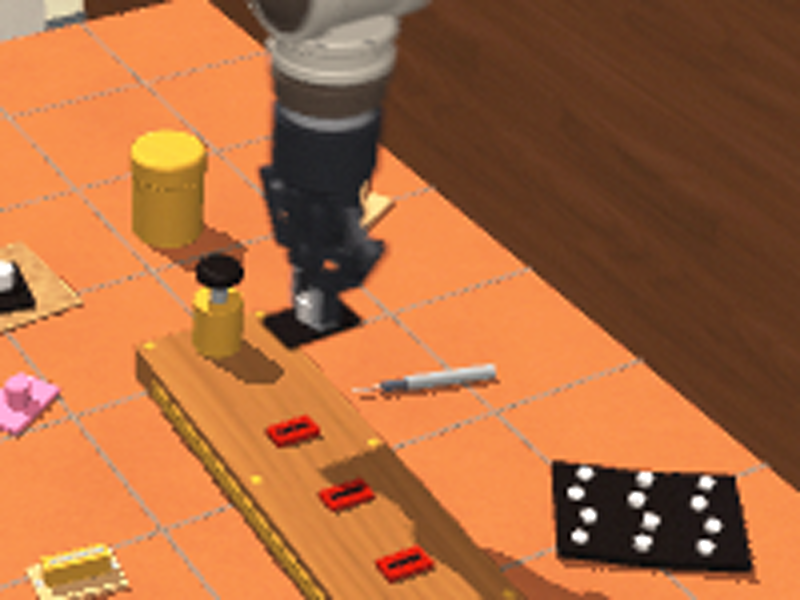

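View pics/7top.png

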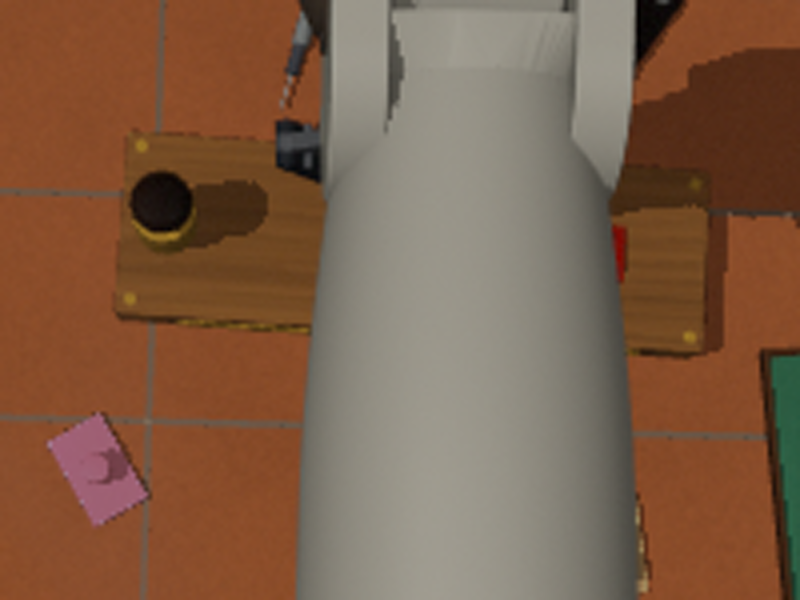

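play_rows(rows=[[1,[0.1,-0.7,1.5],[0.3,-0.2,1.8]],[1,[0.1,-0.6,2.5],[0.3,-0.2,1.8]],[1,[0,0,2],[0,0,0]],[1,[0,0,0.5],[0,0,0]]])

```text
time: 9.7
ee_pos: [0.6212, 0.0127, 0.0535]
tcp_rot: [180.0, 0.1, 87.2]
wrist_force: [-0.4, 0.4, 0.4]
opening: 0.018
```

```bash
cat > heldfit.py <<'E'
import sys
from h import *
# heldfit.py reed1|blank1 x y yawdeg  dz(bottom = ee_z+dz)
n=sys.argv[1]; x,y,yw=[float(v) for v in sys.argv[2:5]]; dz=float(sys.argv[5]) if len(sys.argv)>5 else .015
o=get_obs(); print('t',o['time'],'ee',np.round(o['ee_pos'],4),np.round(o['tcp_rot'],1),round(o['opening'],4),np.round(o['wrist_force'],1))
p=camera('side'); z=o['ee_pos'][2]+dz
b=near(p,n,(x,y,z+.01))
save(p,'hf_%.1f.png'%o['time'])
im=cv2.resize(p['img'][100:325,220:440,::-1],None,fx=2.6,fy=2.6,interpolation=cv2.INTER_CUBIC)
if b is None: print('missed')
else:
    m=b[1]
    i=p['img'].astype(int); 
    q,f=fit([(p,m)],REED if n[0]=='r' else BLANK,z,(x,y,np.radians(yw))); print('fit',np.round(q[:2],4),round(np.degrees(q[2]),1),'cost',round(f,3),'z',round(z,4))
    for c in place(REED if n[0]=='r' else BLANK,q[0],q[1],z,q[2]):
        h=cv2.convexHull(proj(p,c).astype(np.float32)); cv2.polylines(im,[np.round((h+.5-[220,100])*2.6).astype(int)],True,(0,255,0),1)
    for s in [(.6196,.0156),(.6166,-.0643),(.6136,-.1443)]:
        h=cv2.convexHull(proj(p,place(SEAT,*s,.035,-.0375)[0]).astype(np.float32)); cv2.polylines(im,[np.round((h+.5-[220,100])*2.6).astype(int)],True,(255,255,0),1)
cv2.imwrite('pics/hf.png',im)
E
python3 heldfit.py blank1 .6196 .0156 -2; python3 go.py .6196 .0156 .045 87.85 2
```

```text
t 9.7 ee [0.6212 0.0127 0.0535] [1.80e+02 1.00e-01 8.72e+01] 0.018 [-0.4  0.4  0.4]
fit [0.6168 0.012 ] 0.5 cost 0.361 z 0.0685
t 9.8 pos [0.622  0.0128 0.055 ] rot [1.799e+02 1.000e-01 8.720e+01] open 0.0185 F [-0.5  0.2 -1. ] rv [ 0.1  0.1 -0.6] d [-0.0024  0.0028 -0.01  ] n 2
turn [0.06,0.03,-0.31]
[0.14,-0.13,0.50]
[0.14,-0.12,0.50]
```

View pics/hf.png

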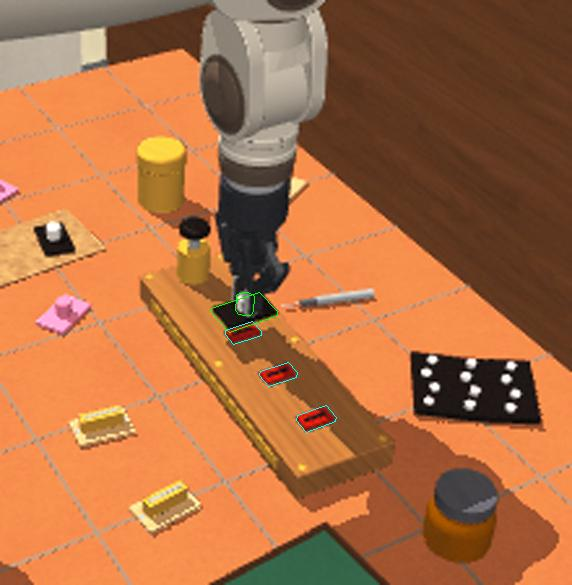

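play_rows(rows=[[1,[0.3,0.2,1.2],[0,0,-0.6]],[1,[0.1,0,0.8],[0,0,0]],[1,[0,0,0.3],[0,0,0]]])

```text
time: 10.1
ee_pos: [0.6261, 0.0175, 0.0339]
tcp_rot: [179.6, 0.0, 87.9]
wrist_force: [-0.2, -0.6, -0.1]
opening: 0.0183
```

```bash
python3 heldfit.py blank1 .6196 .0156 -2
```

```text
t 10.1 ee [0.6261 0.0175 0.0339] [179.6   0.   87.9] 0.0183 [-0.2 -0.6 -0.1]
fit [0.6227 0.0199] 4.0 cost 1.326 z 0.0489
```

View pics/hf.png

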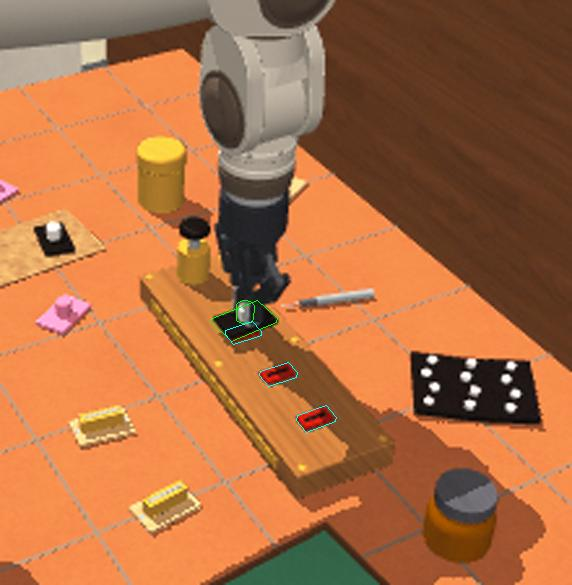

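```bash
cat > ov.py <<'E'
import sys
from h import *
# ov.py r|b x y z yaw  out : overlay a plate at pose on zoomed side view
n=sys.argv[1]; x,y,z,yw=[float(v) for v in sys.argv[2:6]]
p=camera('side'); 
c=proj(p,[[x,y,z]])[0]; x0,y0=int(c[0])-45,int(c[1])-38; f=8
x0=max(x0,0);y0=max(y0,0)
im=cv2.resize(p['img'][y0:y0+75,x0:x0+95,::-1],None,fx=f,fy=f,interpolation=cv2.INTER_CUBIC)
for q in place(REED if n=='r' else BLANK,x,y,z,np.radians(yw)):
    h=cv2.convexHull(proj(p,q).astype(np.float32)); cv2.polylines(im,[np.round((h+.5-[x0,y0])*f).astype(int)],True,(0,255,0),1)
cv2.imwrite('pics/'+sys.argv[6],im)
o=get_obs();print('t',round(o['time'],2),'ee',np.round(o['ee_pos'],4),np.round(o['tcp_rot'],1),round(o['opening'],4),np.round(o['wrist_force'],1))
E
python3 ov.py b .6196 .0156 .0489 -2.1 ov1.png
```

```text
t 10.25 ee [0.626  0.0172 0.0344] [179.6   0.   87.9] 0.0181 [ 0.6 -0.2 -0.7]
```

View pics/ov1.png

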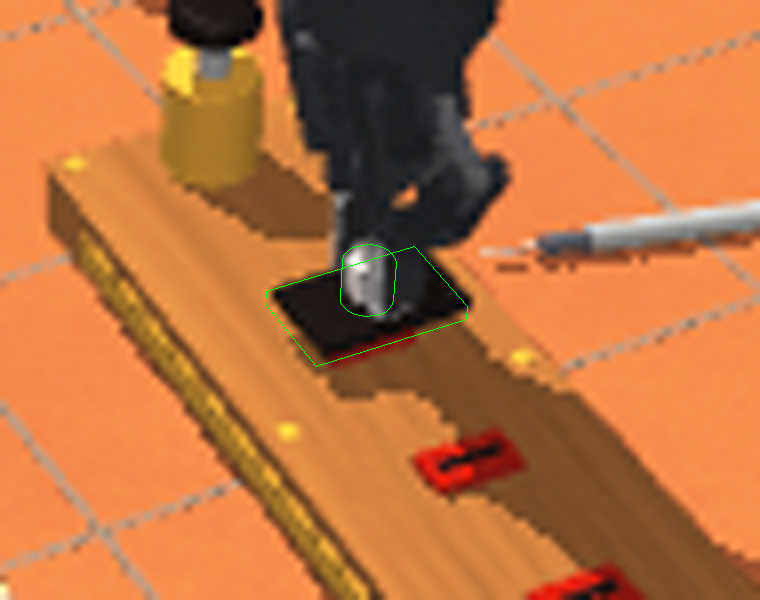

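play_rows(rows=[[1,[0,0,0.4],[0,0,0]],[1,[0,0,0.2],[0,0,0]]])

```text
time: 10.45
ee_pos: [0.6266, 0.0172, 0.029]
tcp_rot: [179.5, 0.0, 87.9]
wrist_force: [-0.4, -0.2, -1.1]
opening: 0.0184
```

play_rows(rows=[[1,[0,0,0.15],[0,0,0]],[1,[0,0,0.15],[0,0,0]]])

```text
time: 10.65
ee_pos: [0.6268, 0.017, 0.0259]
tcp_rot: [179.5, 0.0, 87.9]
wrist_force: [-0.6, 0.0, -1.3]
opening: 0.0185
```

```bash
python3 go.py .6196 .0156 .045 87.85 2; python3 ov.py b .6196 .0156 .041 -2.1 ov2.png
```

```text
t 10.65 pos [0.6268 0.017  0.0259] rot [179.5   0.   87.9] open 0.0185 F [-0.6  0.  -1.3] rv [0.5 0.  0. ] d [-0.0072 -0.0014  0.0191] n 2
turn [0.24,0.02,0.00]
[-0.09,-0.35,-0.96]
[-0.09,-0.35,-0.96]
t 10.7 ee [0.6266 0.017  0.0256] [179.5   0.   87.9] 0.0185 [-0.1 -0.2 -0. ]
```

View pics/ov2.png

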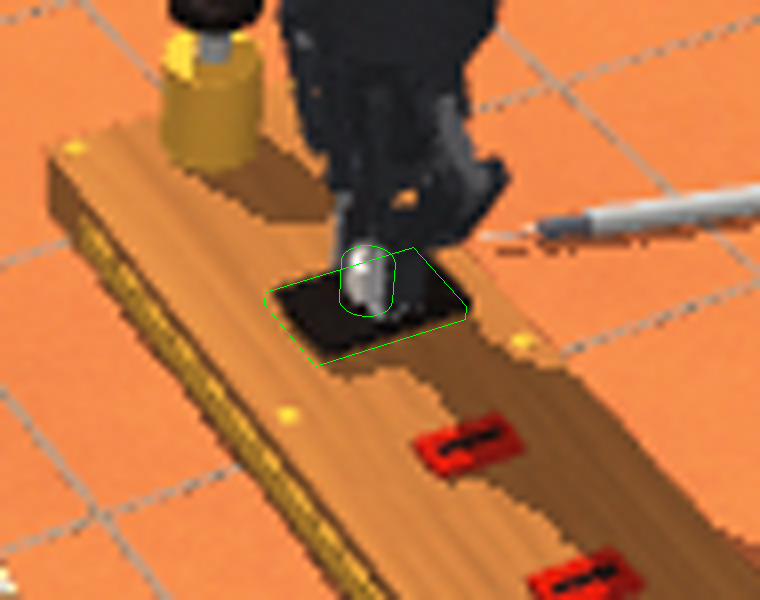

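play_rows(rows=[[1,[-0.2,-0.35,0],[0.4,0,0]],[1,[0,0,0.15],[0,0,0]],[1,[0,0,0.15],[0,0,0]]])

```text
time: 11.0
ee_pos: [0.6228, 0.015, 0.0233]
tcp_rot: [179.9, 0.0, 87.8]
wrist_force: [-1.6, 1.2, 2.7]
opening: 0.0182
```

play_rows(rows=[[1,[0,0,0.2],[0,0,0]],[1,[0,0,0.15],[0,0,0]]])

```text
time: 11.2
ee_pos: [0.6228, 0.015, 0.0201]
tcp_rot: [179.9, 0.0, 87.8]
wrist_force: [-1.4, 0.1, 3.2]
opening: 0.0179
```

play_rows(rows=[[1,[0,0,0.2],[0,0,0]],[1,[0,0,0.2],[0,0,0]]])

```text
time: 11.4
ee_pos: [0.6229, 0.015, 0.0198]
tcp_rot: [179.8, 0.0, 87.8]
wrist_force: [-10.2, -1.4, 20.1]
opening: 0.0181
```

play_rows(rows=[[1,[0,0,0.2],[0,0,0]],[1,[0,0,0.2],[0,0,0]]])

```text
time: 11.6
ee_pos: [0.623, 0.015, 0.0198]
tcp_rot: [179.7, 0.0, 87.9]
wrist_force: [-8.7, -0.0, 17.7]
opening: 0.0187
```

play_rows(rows=[[0.5,[0,0,-0.05],[0,0,0]],[0.5,[0,0,0],[0,0,0]],[0.5,[0,0,-0.5],[0,0,0]],[0.5,[0,0,-3],[0,0,0]],[0.3,[0,0,-4],[0,0,0]],[0,[0,0,-4],[0,0,0]]])

```text
time: 12.2
ee_pos: [0.6191, 0.015, 0.131]
tcp_rot: [-179.7, 0.1, 87.9]
wrist_force: [0.9, 0.3, 0.8]
opening: 0.0704
```

```bash
python3 ov.py b .6196 .0156 .035 -2.1 ov3.png; python3 go.py .421 -.0186 .06 83
```

```text
t 12.25 ee [0.6214 0.015  0.1389] [179.8   0.   87.9] 0.0771 [-1.  -0.3  5.9]
t 12.25 pos [0.6214 0.015  0.1389] rot [179.8   0.   87.9] open 0.0771 F [-1.  -0.3  5.9] rv [0.2 0.  4.9] d [-0.2004 -0.0336 -0.0789] n 6
turn [0.03,0.00,0.81]
[-0.68,-3.32,1.30]
[-0.73,-3.31,1.31]
[-0.78,-3.30,1.31]
[-0.82,-3.29,1.31]
[-0.87,-3.27,1.31]
[-0.92,-3.26,1.31]
```

View pics/ov3.png

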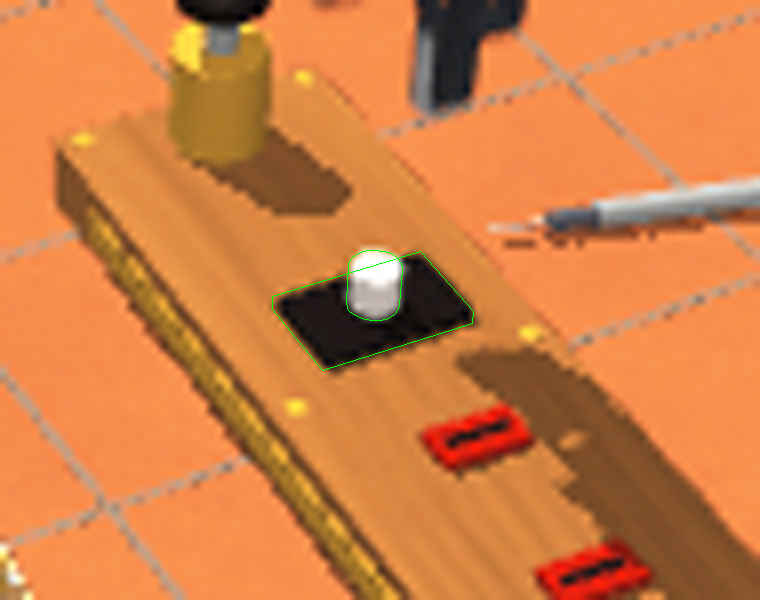

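The overlay matches: the blank lies flat and square on slot2 with its knob at (375,285) in the crop. Next is the reed near (0.421, -0.019).

play_rows(rows=[[0,[-0.7,-3.3,1.3],[0,0,0.8]],[0,[-0.7,-3.3,1.3],[0,0,0.8]],[0,[-0.8,-3.3,1.3],[0,0,0.8]],[0,[-0.8,-3.3,1.3],[0,0,0.8]],[0,[-0.9,-3.2,1.3],[0,0,0.8]],[0,[-0.9,-2.8,1.0],[0,0,0.8]],[0,[0,0,0],[0,0,0]]])

```text
time: 12.95
ee_pos: [0.4232, -0.0198, 0.0605]
tcp_rot: [179.4, -0.0, 82.9]
wrist_force: [0.6, 0.6, 0.5]
opening: 0.0854
```

```bash
python3 go.py .421 -.0186 .02 83;python3 ov.py r .421 -.0186 0 -7 ov4.png
```

```text
t 12.95 pos [ 0.4232 -0.0198  0.0605] rot [179.4  -0.   82.9] open 0.0854 F [0.6 0.6 0.5] rv [ 0.6 -0.  -0.1] d [-0.0022  0.0012 -0.0405] n 2
turn [0.28,-0.01,-0.05]
[0.04,-0.13,2.02]
[0.04,-0.12,2.02]
t 13.0 ee [ 0.4252 -0.0196  0.0615] [179.3  -0.   82.9] 0.0856 [ 0.6  0.3 -0.7]
```

View pics/ov4.png

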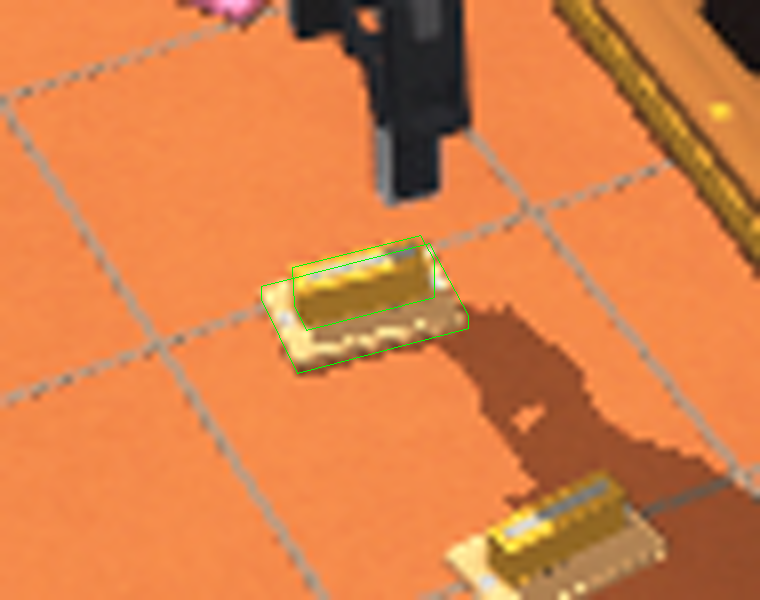

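play_rows(rows=[[0,[0.15,-0.3,1.5],[0.6,0,0]],[0,[0.05,-0.1,2.5],[0,0,0]],[0,[0,0,2],[0,0,0]],[0,[0,0,0.9],[0,0,0]],[0,[0,0,0],[0,0,0]]])

```text
time: 13.5
ee_pos: [0.4267, -0.0161, -0.0105]
tcp_rot: [179.8, -0.1, 83.0]
wrist_force: [-0.9, 0.6, 0.9]
opening: 0.0851
```

```bash
python3 go.py .421 -.0186 -.014 83;python3 ov.py r .421 -.0186 0 -7 ov5.png
```

```text
t 13.5 pos [ 0.4267 -0.0161 -0.0105] rot [ 1.798e+02 -1.000e-01  8.300e+01] open 0.0851 F [-0.9  0.6  0.9] rv [ 0.2 -0.1  0. ] d [-0.0057 -0.0025 -0.0035] n 1
turn [0.25,-0.08,0.01]
[-0.32,-0.54,0.35]
t 13.55 ee [ 0.4269 -0.0161 -0.0098] [ 1.797e+02 -1.000e-01  8.300e+01] 0.0857 [-0.7 -0.5 -0.1]
```

View pics/ov5.png

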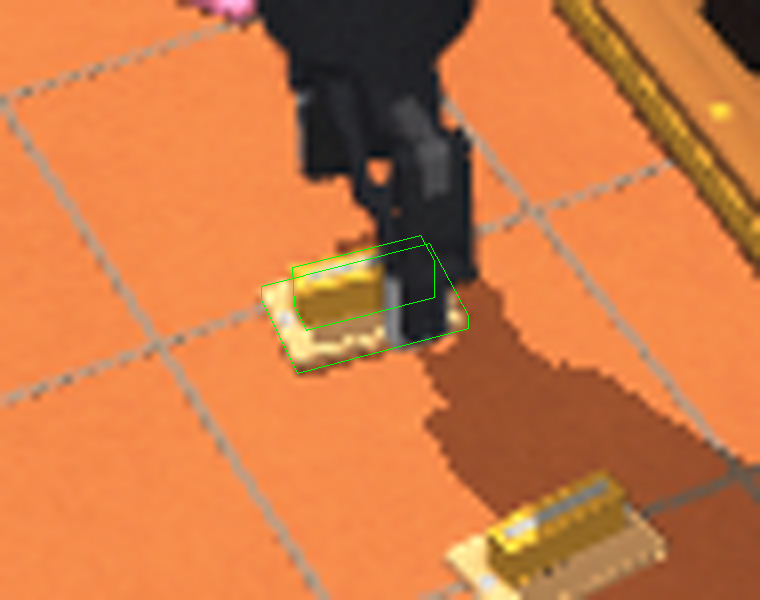

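play_rows(rows=[[0,[-0.1,-0.7,0.3],[0.2,0,0]],[0.4,[0,0,0.1],[0,0,0]],[0.7,[0,0,0],[0,0,0]],[1,[0,0,0],[0,0,0]],[1,[0,0,0],[0,0,0]],[1,[0,0,0],[0,0,0]]])

```text
time: 14.15
ee_pos: [0.4218, -0.0162, -0.011]
tcp_rot: [179.7, -0.1, 83.0]
wrist_force: [-6.7, 0.8, 16.1]
opening: 0.0127
```

```bash
python3 ov.py r .421 -.0186 0 -7 ov6.png
```

```text
t 14.2 ee [ 0.4219 -0.0162 -0.011 ] [ 1.797e+02 -1.000e-01  8.300e+01] 0.0128 [-0.3  0.1 -0.6]
```

View pics/ov6.png

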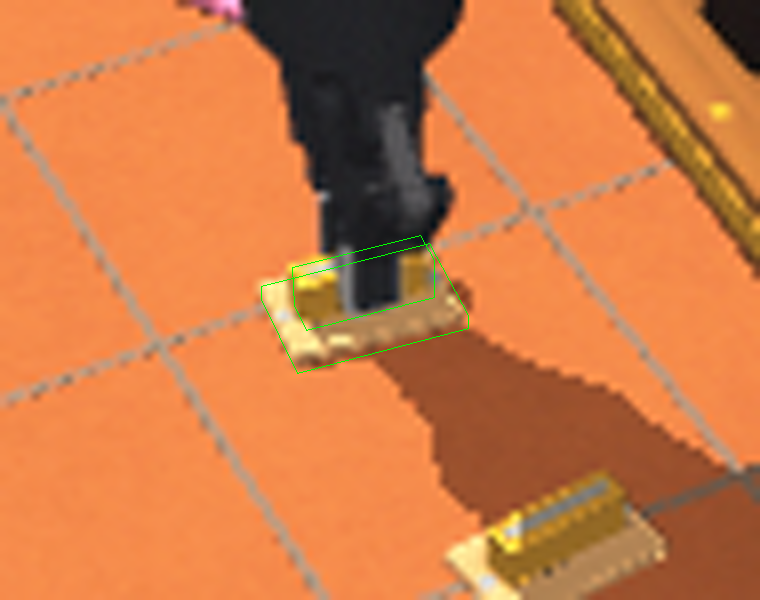

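play_rows(rows=[[1,[0,0,-1.5],[0,0,0]],[1,[0,0,-4],[0,0,0]],[1,[0,0,-4],[0,0,0]],[1,[0,0,0],[0,0,0]]])

```text
time: 14.6
ee_pos: [0.4197, -0.0163, 0.0857]
tcp_rot: [179.9, -0.1, 83.0]
wrist_force: [0.1, -1.3, -0.8]
opening: 0.0126
```

```bash
python3 go.py .6166 -.0643 .06 87.85
```

```text
t 14.6 pos [ 0.4197 -0.0163  0.0857] rot [ 1.799e+02 -1.000e-01  8.300e+01] open 0.0126 F [ 0.1 -1.3 -0.8] rv [ 0.1 -0.1 -4.8] d [ 0.1969 -0.048  -0.0257] n 6
turn [0.02,-0.02,-0.81]
[-0.40,3.35,0.44]
[-0.44,3.35,0.43]
[-0.49,3.34,0.43]
[-0.54,3.33,0.43]
[-0.58,3.33,0.43]
[-0.63,3.32,0.43]
```

play_rows(rows=[[1,[-0.4,3.3,0.3],[0,0,-0.8]],[1,[-0.45,3.3,0.4],[0,0,-0.8]],[1,[-0.5,3.3,0.4],[0,0,-0.8]],[1,[-0.55,3.3,0.4],[0,0,-0.8]],[1,[-0.6,3.3,0.4],[0,0,-0.8]],[1,[-0.6,2.9,0.4],[0,0,-0.8]],[1,[0,0,0],[0,0,0]],[1,[0,0,0],[0,0,0]]])

```text
time: 15.4
ee_pos: [0.6167, -0.0657, 0.0568]
tcp_rot: [-180.0, -0.1, 88.0]
wrist_force: [-0.4, 0.3, -0.1]
opening: 0.0127
```

```bash
python3 heldfit.py reed1 .6166 -.0643 -2 .0125;  python3 go.py .6166 -.0643 .06 87.85
```

```text
t 15.4 ee [ 0.6167 -0.0657  0.0568] [-1.8e+02 -1.0e-01  8.8e+01] 0.0127 [-0.4  0.3 -0.1]
fit [ 0.6147 -0.0676] -1.2 cost 0.442 z 0.0693
t 15.5 pos [ 0.6163 -0.0655  0.0574] rot [ 1.8e+02 -1.0e-01  8.8e+01] open 0.0125 F [-0.2 -0.4 -1.7] rv [ 0.  -0.1  0.2] d [0.0003 0.0012 0.0026] n 1
turn [0.02,-0.12,0.20]
[0.12,0.03,-0.26]
```

View pics/hf.png

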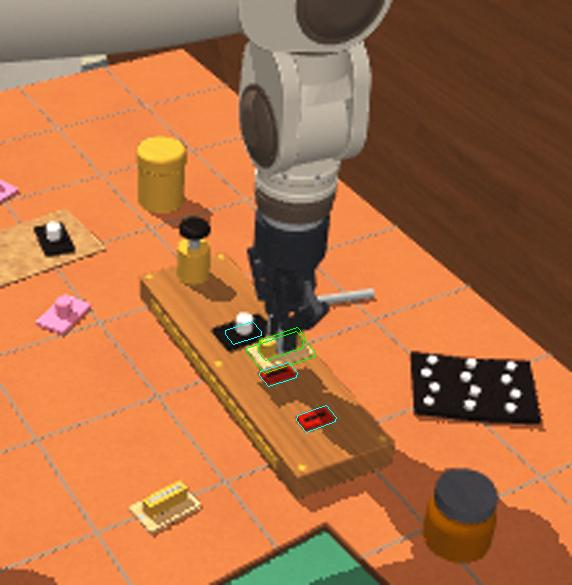

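play_rows(rows=[[1,[0.2,0.1,1.0],[0,0,0]],[1,[0,0,0.9],[0,0,0]],[1,[0,0,0.5],[0,0,0]],[1,[0,0,0],[0,0,0]]])

```text
time: 15.9
ee_pos: [0.6157, -0.0626, 0.0323]
tcp_rot: [179.9, -0.1, 88.1]
wrist_force: [-0.3, 0.8, -1.0]
opening: 0.013
```

```bash
python3 ov.py r .6166 -.0643 .0445 -2.1 ov7.png
```

```text
t 15.95 ee [ 0.6158 -0.0626  0.0327] [ 1.799e+02 -1.000e-01  8.810e+01] 0.0127 [-0.1 -0.1 -0. ]
```

View pics/ov7.png

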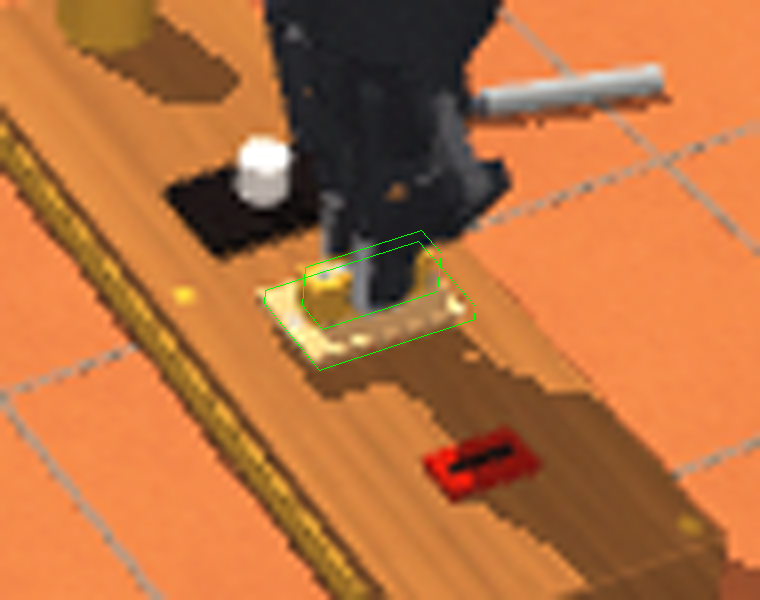

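play_rows(rows=[[1,[-0.05,0,0.2],[0,0,0]],[1,[0,0,0.2],[0,0,0]],[1,[0,0,0.2],[0,0,0]]])

```text
time: 16.25
ee_pos: [0.6162, -0.0631, 0.0276]
tcp_rot: [179.8, -0.1, 88.1]
wrist_force: [-1.9, 0.9, 3.8]
opening: 0.0128
```

play_rows(rows=[[1,[0,0,0.2],[0,0,0]],[1,[0,0,0.2],[0,0,0]]])

```text
time: 16.45
ee_pos: [0.6162, -0.0631, 0.0242]
tcp_rot: [179.8, -0.1, 88.1]
wrist_force: [-2.3, 0.8, 2.8]
opening: 0.013
```

play_rows(rows=[[1,[0,0,0.2],[0,0,0]],[1,[0,0,0.2],[0,0,0]]])

```text
time: 16.65
ee_pos: [0.6163, -0.0631, 0.024]
tcp_rot: [179.7, -0.1, 88.1]
wrist_force: [-9.1, 1.1, 17.9]
opening: 0.0124
```

play_rows(rows=[[0.5,[0,0,-0.05],[0,0,0]],[0.5,[0,0,0],[0,0,0]],[0.5,[0,0,-0.5],[0,0,0]],[0.5,[0,0,-3],[0,0,0]],[0.3,[0,0,-4],[0,0,0]],[0,[0,0,-1],[0,0,0]]])

```text
time: 17.25
ee_pos: [0.6148, -0.0633, 0.1097]
tcp_rot: [179.9, -0.1, 88.1]
wrist_force: [0.3, 1.0, 1.2]
opening: 0.0702
```

```bash
python3 ov.py r .6166 -.0643 .035 -2.1 ov8.png; python3 go.py .4245 -.152 .06 97.9
```

```text
t 17.3 ee [ 0.6148 -0.0633  0.1094] [ 1.799e+02 -1.000e-01  8.810e+01] 0.077 [ 0.1 -0.5  0.7]
t 17.3 pos [ 0.6148 -0.0633  0.1094] rot [ 1.799e+02 -1.000e-01  8.810e+01] open 0.077 F [ 0.1 -0.5  0.7] rv [ 0.1 -0.1 -9.8] d [-0.1903 -0.0887 -0.0494] n 6
turn [0.02,-0.02,-1.64]
[-1.59,-3.12,0.81]
[-1.50,-3.17,0.82]
[-1.40,-3.21,0.82]
[-1.31,-3.25,0.82]
[-1.22,-3.28,0.82]
[-1.12,-3.31,0.82]
```

View pics/ov8.png

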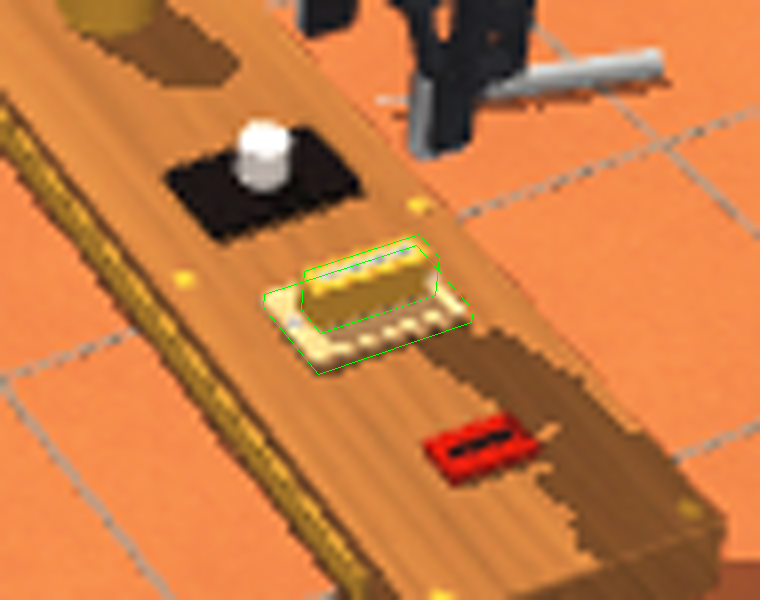

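The reed sits square and flat on slot1. Now the second reed.

play_rows(rows=[[0,[-1.6,-3.1,0.8],[0,0,-1.6]],[0,[-1.5,-3.2,0.8],[0,0,-1.6]],[0,[-1.4,-3.2,0.8],[0,0,-1.6]],[0,[-1.3,-3.2,0.8],[0,0,-1.6]],[0,[-1.2,-3.2,0.8],[0,0,-1.6]],[0,[-1.1,-3.1,0.8],[0,0,-1.6]],[0,[0,0,0],[0,0,0]]])

```text
time: 18.0
ee_pos: [0.4202, -0.1526, 0.0511]
tcp_rot: [-179.8, -0.2, 98.2]
wrist_force: [1.4, 0.6, -0.1]
opening: 0.0851
```

```bash
python3 - <<'E'
from h import *
p=camera('side')
b=near(p,'reed1',(.4266,-.1536,.01))
if b: x,f=fit([(p,b[1])],REED,0,(.4266,-.1536,.13));print(np.round(x,4),np.degrees(x[2]),f)
E
python3 ov.py r .4266 -.1536 0 7.9 ov9.png; python3 go.py .4266 -.1525 0 97.9
```

```text
[ 0.4237 -0.1547  0.1542] 8.832500132024718 0.08789709955453873
t 18.15 ee [ 0.4241 -0.152   0.053 ] [180.   -0.2  98.2] 0.0854 [ 0.5  0.8 -0.4]
t 18.15 pos [ 0.4241 -0.152   0.053 ] rot [180.   -0.2  98.2] open 0.0854 F [ 0.5  0.8 -0.4] rv [ 0.  -0.2  0.3] d [ 0.0025 -0.0005 -0.053 ] n 2
turn [0.01,-0.08,0.16]
[-0.05,0.12,2.65]
[-0.05,0.12,2.65]
```

View pics/ov9.png

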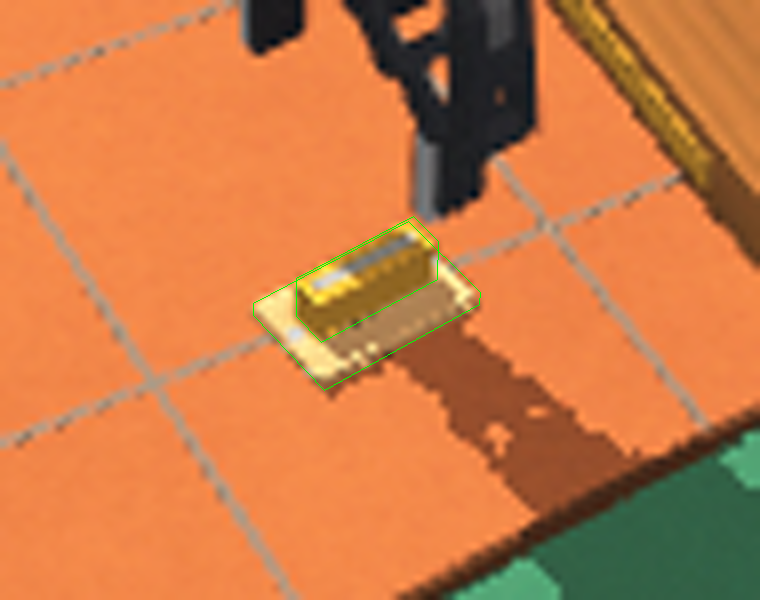

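play_rows(rows=[[0,[0,-0.1,1.5],[0,0,0]],[0,[0,-0.1,2.5],[0,0,0]],[0,[0,-0.1,1.6],[0,0,0]],[0,[0,0,0.4],[0,0,0]],[0,[0,0,0],[0,0,0]]])

```text
time: 18.65
ee_pos: [0.4268, -0.1509, -0.0078]
tcp_rot: [179.8, -0.1, 98.4]
wrist_force: [0.6, -0.6, 0.0]
opening: 0.0855
```

```bash
python3 ov.py r .4256 -.154 0 8.3 ov10.png; python3 go.py .4256 -.1540 -.009 98.2
```

```text
t 18.7 ee [ 0.427  -0.151  -0.0075] [ 1.797e+02 -1.000e-01  9.840e+01] 0.0854 [ 0.3 -0.1 -0.1]
t 18.7 pos [ 0.427  -0.151  -0.0075] rot [ 1.797e+02 -1.000e-01  9.840e+01] open 0.0854 F [ 0.3 -0.1 -0.1] rv [ 0.3 -0.1  0.2] d [-0.0014 -0.003  -0.0015] n 1
turn [0.26,-0.09,0.19]
[-0.28,-0.18,0.15]
```

View pics/ov10.png

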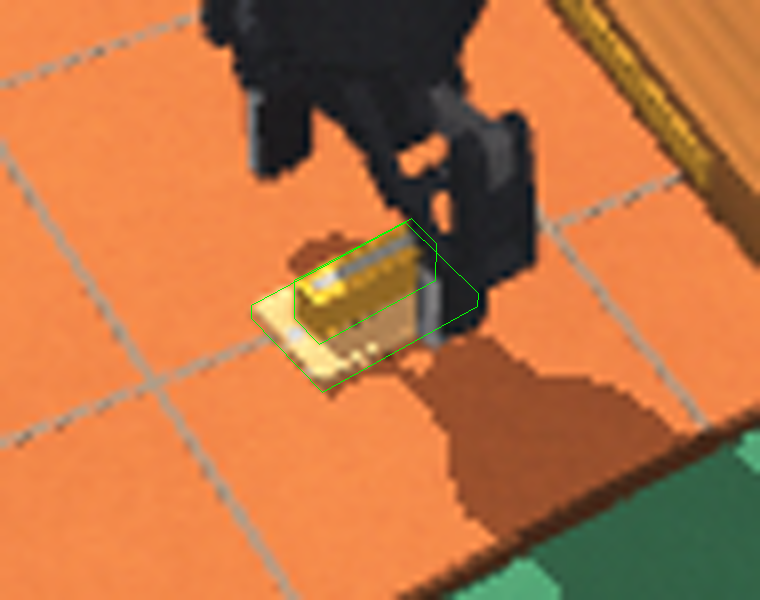

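play_rows(rows=[[0,[-0.3,-0.3,0.1],[0.2,0,0]],[0.4,[0,0,0.1],[0,0,0]],[0.7,[0,0,0],[0,0,0]],[1,[0,0,0],[0,0,0]],[1,[0,0,0],[0,0,0]],[1,[0,0,0],[0,0,0]]])

```text
time: 19.3
ee_pos: [0.4266, -0.1552, -0.0066]
tcp_rot: [179.7, 0.0, 98.4]
wrist_force: [-4.4, 0.6, 18.7]
opening: 0.0125
```

```bash
python3 ov.py r .4256 -.154 0 8.3 ov11.png
```

```text
t 19.35 ee [ 0.4267 -0.1553 -0.0065] [179.7   0.   98.4] 0.0127 [ 0.6 -0.8 -0.5]
```

View pics/ov11.png

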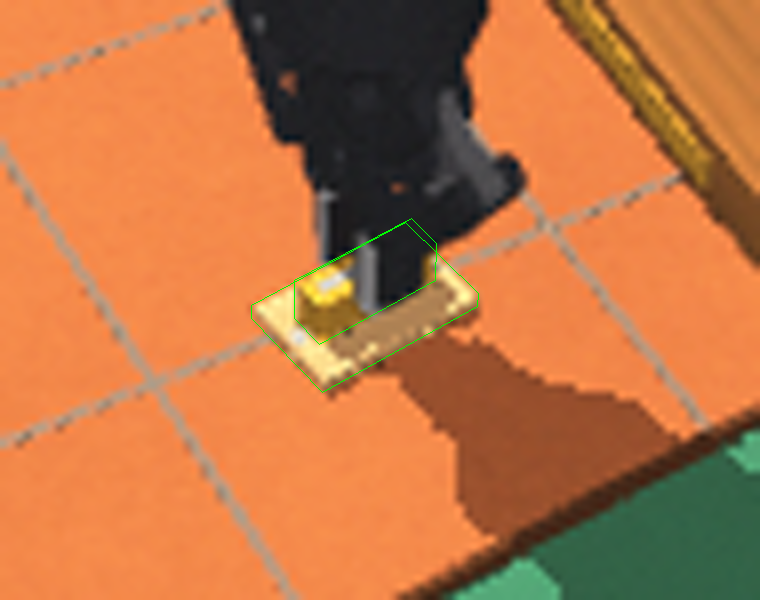

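play_rows(rows=[[1,[0,0,-1.5],[0,0,0]],[1,[0,0,-4],[0,0,0]],[1,[0,0,-4],[0,0,0]],[1,[0,0,0],[0,0,0]]])

```text
time: 19.75
ee_pos: [0.4246, -0.1547, 0.0901]
tcp_rot: [179.9, -0.1, 98.4]
wrist_force: [0.4, 0.5, -0.5]
opening: 0.0127
```

```bash
python3 go.py .6165 -.1443 .06 87.85
```

```text
t 19.75 pos [ 0.4246 -0.1547  0.0901] rot [ 1.799e+02 -1.000e-01  9.840e+01] open 0.0127 F [ 0.4  0.5 -0.5] rv [ 0.1 -0.1 10.5] d [ 0.1919  0.0104 -0.0301] n 6
turn [0.01,-0.01,1.76]
[-0.30,3.19,0.50]
[-0.20,3.20,0.50]
[-0.10,3.20,0.50]
[-0.00,3.20,0.50]
[0.10,3.20,0.50]
[0.20,3.20,0.50]
```

play_rows(rows=[[1,[-0.3,3.2,0.4],[0,0,1.8]],[1,[-0.2,3.2,0.4],[0,0,1.8]],[1,[-0.1,3.2,0.4],[0,0,1.8]],[1,[0,3.2,0.4],[0,0,1.8]],[1,[0.1,3.1,0.4],[0,0,1.7]],[1,[0.2,2.9,0.4],[0,0,1.6]],[1,[0,0,0],[0,0,0]],[1,[0,0,0.5],[0,0,0]],[1,[0,0,0],[0,0,0]]])

```text
time: 20.65
ee_pos: [0.6177, -0.1443, 0.0539]
tcp_rot: [-179.8, -0.1, 87.4]
wrist_force: [0.2, -0.2, -0.9]
opening: 0.0125
```

```bash
python3 go.py .6165 -.1443 .038 87.85;  python3 heldfit.py reed1 .6136 -.1443 -2 .0066
```

```text
t 20.65 pos [ 0.6177 -0.1443  0.0539] rot [-1.798e+02 -1.000e-01  8.740e+01] open 0.0125 F [ 0.2 -0.2 -0.9] rv [-0.2 -0.1 -0.4] d [-0.0012 -0.     -0.0159] n 1
turn [-0.19,-0.10,-0.42]
[-0.01,-0.11,1.59]
t 20.65 ee [ 0.6177 -0.1443  0.0539] [-1.798e+02 -1.000e-01  8.740e+01] 0.0125 [ 0.2 -0.2 -0.9]
fit [ 0.6164 -0.1446] 3.0 cost 0.796 z 0.0605
```

View pics/hf.png

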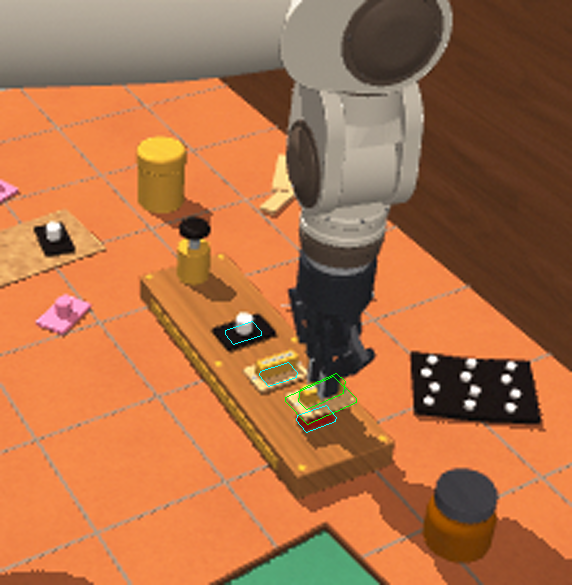

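play_rows(rows=[[1,[0,-0.2,0.8],[-0.2,0,-0.4]],[1,[0,0,0.7],[0,0,0]],[1,[0,0,0],[0,0,0]]])

```text
time: 21.05
ee_pos: [0.6148, -0.1448, 0.0406]
tcp_rot: [179.8, -0.1, 87.8]
wrist_force: [0.1, -0.2, -1.1]
opening: 0.0125
```

```bash
python3 ov.py r .6136 -.1443 .0445 -2.1 ov12.png
```

```text
t 21.1 ee [ 0.615  -0.1448  0.0411] [ 1.797e+02 -1.000e-01  8.780e+01] 0.0126 [ 0.1 -0.3 -1.1]
```

View pics/ov12.png

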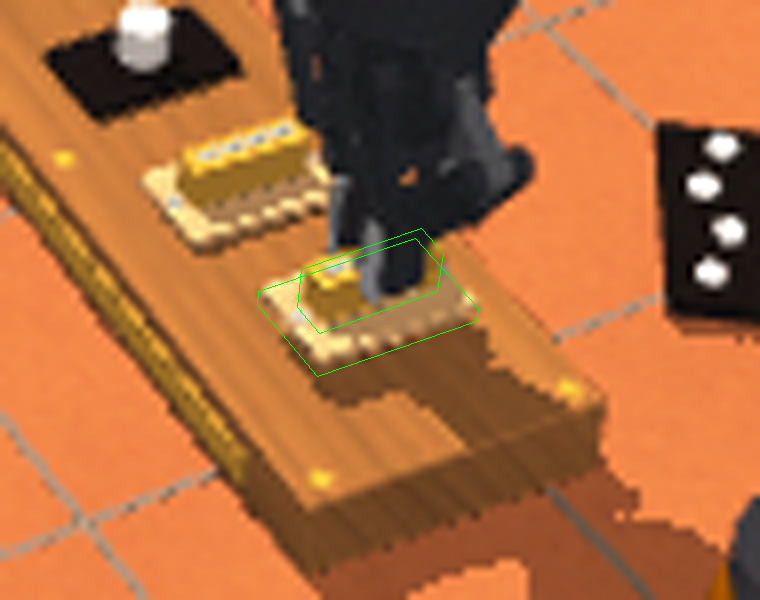

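play_rows(rows=[[1,[-0.1,-0.3,0.3],[0.2,0,0]],[1,[0,0,0.2],[0,0,0]],[1,[0,0,0],[0,0,0]]])

```text
time: 21.4
ee_pos: [0.6118, -0.146, 0.0362]
tcp_rot: [179.9, -0.0, 87.8]
wrist_force: [0.1, 0.6, -0.2]
opening: 0.0126
```

```bash
python3 ov.py r .6136 -.1443 .0420 -2.1 ov13.png
```

```text
t 21.45 ee [ 0.6119 -0.146   0.0364] [179.9  -0.   87.8] 0.0125 [ 0.3 -0.4 -0.3]
```

View pics/ov13.png

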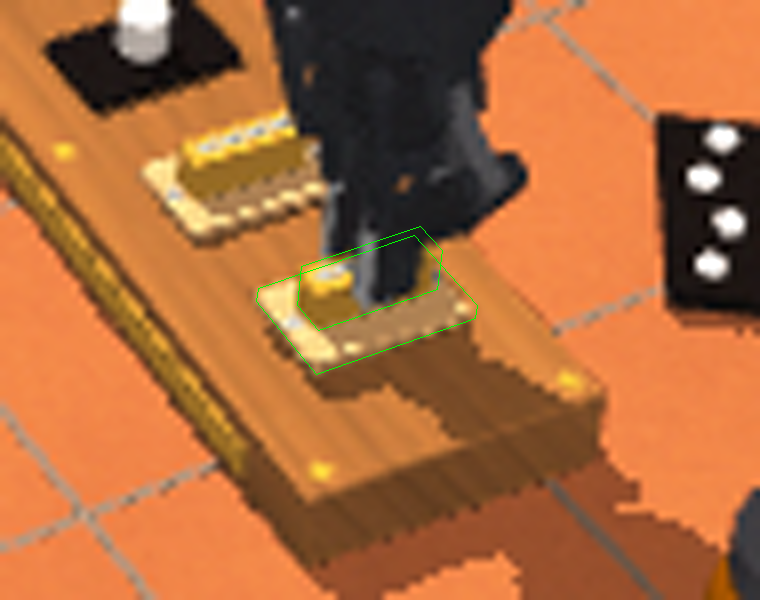

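play_rows(rows=[[1,[0,0,0.2],[0,0,0]],[1,[0,0,0.2],[0,0,0]],[1,[0,0,0.2],[0,0,0]]])

```text
time: 21.75
ee_pos: [0.6122, -0.146, 0.031]
tcp_rot: [179.9, -0.0, 87.8]
wrist_force: [-3.2, 0.2, 3.1]
opening: 0.0126
```

play_rows(rows=[[1,[0,0,0.2],[0,0,0]],[1,[0,0,0.2],[0,0,0]]])

```text
time: 21.95
ee_pos: [0.6122, -0.146, 0.0285]
tcp_rot: [179.8, -0.0, 87.8]
wrist_force: [-10.2, 2.7, 22.8]
opening: 0.0127
```

play_rows(rows=[[1,[0,0,0.2],[0,0,0]],[1,[0,0,0.2],[0,0,0]]])

```text
time: 22.15
ee_pos: [0.6123, -0.146, 0.0285]
tcp_rot: [179.7, 0.0, 87.8]
wrist_force: [-6.9, 2.1, 15.0]
opening: 0.0127
```

Flat on the deck (the reading stopped at 0.0285, as predicted). Now I release and look.

play_rows(rows=[[0.5,[0,0,-0.05],[0,0,0]],[0.5,[0,0,0],[0,0,0]],[0.5,[0,0,-0.5],[0,0,0]],[0.5,[0,0,-3],[0,0,0]],[0.7,[0,0,-4],[0,0,0]],[1,[0,0,-4.5],[0,0,0]],[1,[0,0,-1],[0,0,0]]])

```text
time: 22.85
ee_pos: [0.6101, -0.1455, 0.16]
tcp_rot: [180.0, -0.1, 87.8]
wrist_force: [0.8, -0.3, -0.2]
opening: 0.0006
```

```bash
python3 ov.py r .6136 -.1443 .035 -2.1 ov14.png; python3 go.py .6243 .1405 .16 87.85
python3 - <<'E'
from h import *
p=camera('side')
for n in ['plunger','plunger_top']:
    for d in spotter.trace(p,n):
        ys,xs=np.where(d['pixels'])
        if len(xs)<400: print(n,d['confidence'],len(xs),xs.mean(),ys.mean(),ray(p,(xs.mean(),ys.mean()),.110))
E
```

```text
t 22.9 ee [ 0.6101 -0.1455  0.1594] [-1.80e+02 -1.00e-01  8.78e+01] -0.0001 [-0.4 -1.   0.6]
t 22.9 pos [ 0.6101 -0.1455  0.1594] rot [-1.80e+02 -1.00e-01  8.78e+01] open -0.0001 F [-0.4 -1.   0.6] rv [-0.  -0.1 -0. ] d [0.0142 0.286  0.0006] n 9
turn [-0.00,-0.01,-0.00]
[3.18,0.04,-0.00]
[3.18,0.04,-0.00]
[3.18,0.04,-0.00]
[3.18,0.04,-0.00]
[3.18,0.04,-0.01]
[3.18,0.04,-0.01]
[3.18,0.04,-0.01]
[3.18,0.04,-0.01]
[3.18,0.04,-0.01]
```

View pics/ov14.png

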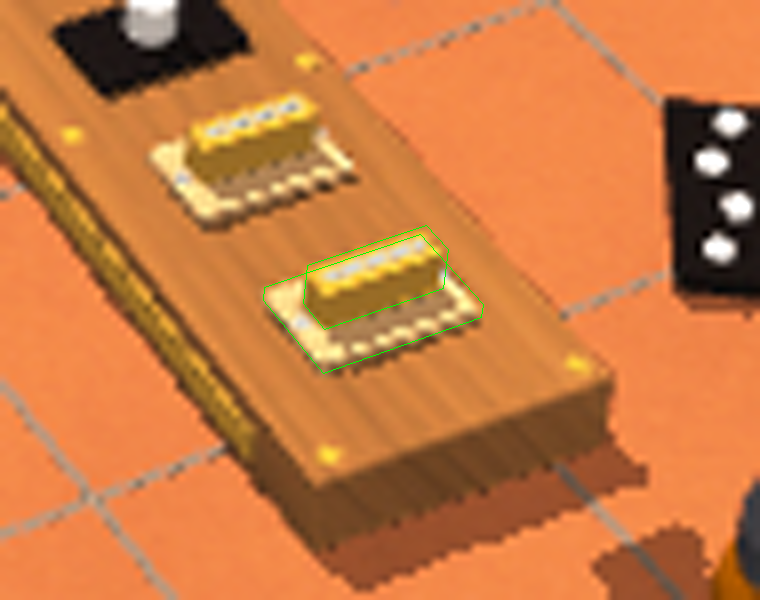

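All three slots are covered flat (the slot0 overlay matches too). Moving to the pump, gripper shut.

play_rows(rows=[[1,[3.2,0,0],[0,0,0]],[1,[3.2,0.1,0],[0,0,0]],[1,[3.2,0,0],[0,0,0]],[1,[3.2,0.1,0],[0,0,0]],[1,[3.2,0,0],[0,0,0]],[1,[3.2,0.1,0],[0,0,0]],[1,[3.2,0,0],[0,0,0]],[1,[3.0,0,0],[0,0,0]],[1,[2.5,0,0],[0,0,0]],[1,[0,0,0],[0,0,0]]])

```text
time: 24.05
ee_pos: [0.6142, 0.1428, 0.1286]
tcp_rot: [-177.7, 0.0, 87.6]
wrist_force: [-0.7, -1.3, -0.1]
opening: -0.0002
```

```bash
python3 go.py .625 .1405 .11 87.85
python3 - <<'E'
from h import *
p=camera('side'); f=5
im=cv2.resize(p['img'][120:240,230:380,::-1],None,fx=f,fy=f,interpolation=cv2.INTER_CUBIC)
for q in ([.6243,.1405,.114],):
    h=cv2.convexHull(proj(p,cyl(.038,.106,.114,q[0],q[1])).astype(np.float32));cv2.polylines(im,[np.round((h+.5-[230,120])*f).astype(int)],True,(0,255,0),1)
cv2.imwrite('pics/p1.png',im)
E
```

```text
t 24.05 pos [0.6142 0.1428 0.1286] rot [-177.7    0.    87.6] open -0.0002 F [-0.7 -1.3 -0.1] rv [-2.3  0.  -0.2] d [ 0.0108 -0.0023 -0.0186] n 1
turn [-2.28,0.03,-0.22]
[-0.18,1.17,1.82]
```

View pics/p1.png

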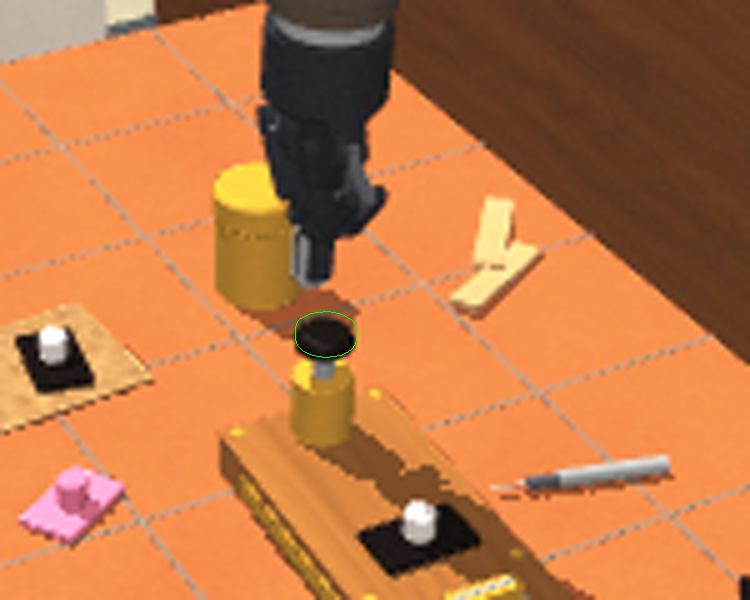

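play_rows(rows=[[1,[-0.2,0.8,0.2],[-1.2,0,0]],[1,[0,0.4,0.5],[-1.1,0,0]],[1,[0,0,0.5],[0,0,0]],[1,[0,0,0.3],[0,0,0]]])

```text
time: 24.5
ee_pos: [0.6261, 0.1349, 0.1087]
tcp_rot: [-180.0, 0.2, 87.4]
wrist_force: [-0.1, -0.4, -0.4]
opening: -0.0001
```

```bash
python3 go.py .625 .1405 .10 87.85
python3 - <<'E'
from h import *
p=camera('side'); f=5
im=cv2.resize(p['img'][120:240,230:380,::-1],None,fx=f,fy=f,interpolation=cv2.INTER_CUBIC)
cv2.imwrite('pics/p2.png',im)
E
```

```text
t 24.5 pos [0.6261 0.1349 0.1087] rot [-180.     0.2   87.4] open -0.0001 F [-0.1 -0.4 -0.4] rv [-0.   0.2 -0.4] d [-0.0011  0.0056 -0.0087] n 1
turn [-0.05,0.20,-0.41]
[0.56,-0.13,0.87]
```

View pics/p2.png

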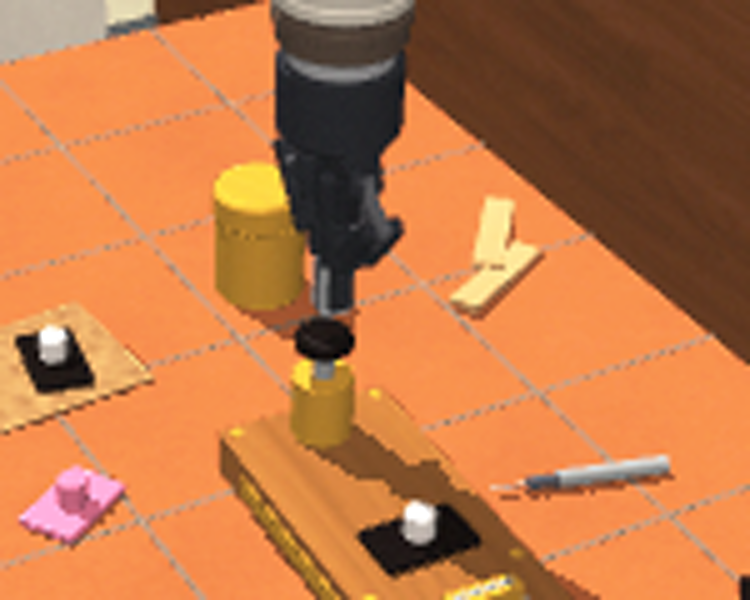

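play_rows(rows=[[1,[0.6,0,0.5],[0,0.2,-0.4]],[1,[0,0,0.5],[0,0,0]]])

```text
time: 24.75
ee_pos: [0.6266, 0.1404, 0.0981]
tcp_rot: [-180.0, -0.0, 87.8]
wrist_force: [-0.7, -0.2, 0.2]
opening: 0.0002
```

play_rows(rows=[[1,[0,0,0.4],[0,0,0]],[1,[0,0,0.4],[0,0,0]]])

```text
time: 24.95
ee_pos: [0.6266, 0.1405, 0.0895]
tcp_rot: [-180.0, -0.0, 87.8]
wrist_force: [-0.8, 0.1, 4.9]
opening: 0.0002
```

```bash
python3 go.py .625 .1405 .10 87.85
python3 - <<'E'
from h import *
p=camera('side'); f=5
im=cv2.resize(p['img'][120:240,230:380,::-1],None,fx=f,fy=f,interpolation=cv2.INTER_CUBIC)
cv2.imwrite('pics/p3.png',im)
E
```

```text
t 24.95 pos [0.6266 0.1405 0.0895] rot [-180.    -0.    87.8] open 0.0002 F [-0.8  0.1  4.9] rv [-0. -0. -0.] d [-0.0016 -0.      0.0105] n 1
turn [-0.05,-0.03,-0.05]
[-0.01,-0.16,-1.05]
```

View pics/p3.png

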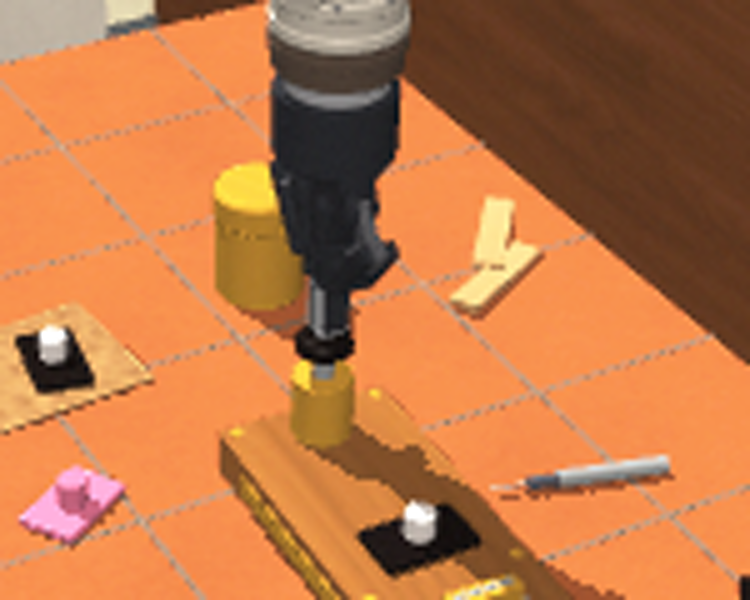

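Contact on the middle of the head, with the force rising. Pressing to the stop.

play_rows(rows=[[1,[0,0,0.5],[0,0,0]],[1,[0,0,0.5],[0,0,0]],[1,[0,0,0.4],[0,0,0]]])

```text
time: 25.3
ee_pos: [0.6268, 0.1405, 0.0776]
tcp_rot: [179.9, -0.0, 87.8]
wrist_force: [-3.5, -0.1, 9.5]
opening: -0.0004
```

play_rows(rows=[[1,[0,0,0.4],[0,0,0]],[1,[0,0,0.3],[0,0,0]]])

```text
time: 25.5
ee_pos: [0.6269, 0.1406, 0.0732]
tcp_rot: [179.8, -0.1, 87.8]
wrist_force: [-4.6, -1.1, 10.7]
opening: 0.0002
```

play_rows(rows=[[1,[0,0,0.3],[0,0,0]],[1,[0,0,0.3],[0,0,0]]])

```text
time: 25.7
ee_pos: [0.6271, 0.1406, 0.0718]
tcp_rot: [179.6, -0.1, 87.8]
wrist_force: [-10.4, -2.0, 26.7]
opening: 0.0002
```

play_rows(rows=[[1,[0,0,0.3],[0,0,0]],[1,[0,0,0.3],[0,0,0]],[1,[0,0,0.3],[0,0,0]],[1,[0,0,0.3],[0,0,0]],[1,[0,0,0.3],[0,0,0]],[1,[0,0,0.3],[0,0,0]]])

```text
time: 26.3
ee_pos: [0.6274, 0.1407, 0.072]
tcp_rot: [178.8, -0.3, 87.8]
wrist_force: [-8.6, -2.0, 19.0]
opening: 0.0001
```

play_rows(rows=[[1,[0,0,0.3],[0,0,0]],[1,[0,0,0.3],[0,0,0]],[1,[0,0,0.3],[0,0,0]],[1,[0,0,0.3],[0,0,0]],[1,[0,0,0.3],[0,0,0]],[1,[0,0,0.3],[0,0,0]]])

```text
time: 26.9
ee_pos: [0.6276, 0.1407, 0.072]
tcp_rot: [178.1, -0.5, 87.9]
wrist_force: [-8.9, -1.9, 19.0]
opening: 0.0001
```

Run:
```python
from h import *
p=camera('side'); f=4
im=cv2.resize(p['img'][140:290,210:390,::-1],None,fx=f,fy=f,interpolation=cv2.INTER_CUBIC)
for c,par in(((.6196,.0156),BLANK),((.6166,-.0643),REED),((.6136,-.1443),REED)):
    for q in place(par,*c,.035,-.037):
        h=cv2.convexHull(proj(p,q).astype(np.float32));cv2.polylines(im,[np.round((h+.5-[210,140])*f).astype(int)],True,(0,255,0),1)
cv2.imwrite('pics/p4.png',im);print(get_obs()['wrist_force'],get_obs()['ee_pos'])
```

```text
[-8.99871666 -3.24371113 19.16660967] [0.62765402 0.14071277 0.07200156]
```

View pics/p4.png

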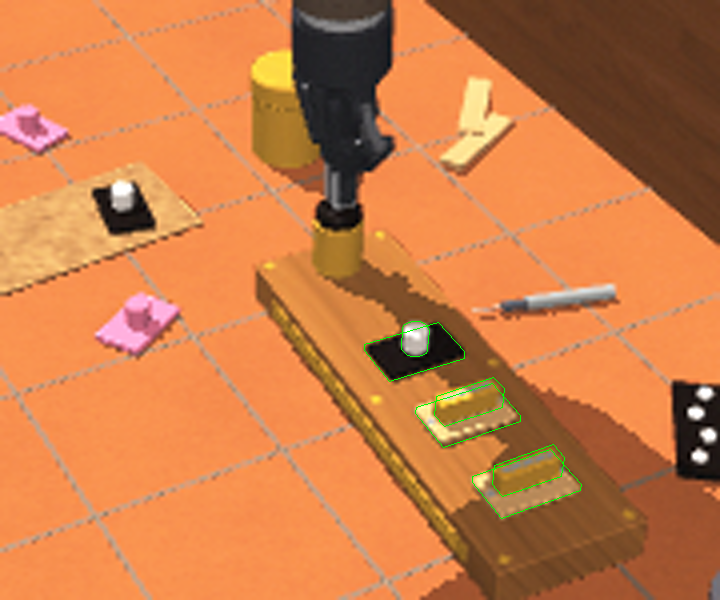

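The plunger is fully down and has been held at about 19 N for over a second, and all overlays still match. Releasing now; the blank goes back to the mat first.

play_rows(rows=[[1,[0,0,-1],[1,0,0]],[1,[0,0,-3],[0.8,-0.4,0]],[1,[0,0,-3],[0,0,0]],[0.4,[-2,0,-1],[0,0,0]],[0.3,[-3,0,0],[0,0,0]],[0.3,[0,0,0],[0,0,0]]])

```text
time: 27.55
ee_pos: [0.6254, 0.0901, 0.1581]
tcp_rot: [179.7, -0.1, 88.0]
wrist_force: [0.7, -0.2, 0.1]
opening: 0.0434
```

```bash
python3 go.py .623 .015 .07 87.85
```

```text
t 27.55 pos [0.6254 0.0901 0.1581] rot [ 1.797e+02 -1.000e-01  8.800e+01] open 0.0434 F [ 0.7 -0.2  0.1] rv [ 0.3 -0.1  0.2] d [-0.0024 -0.0751 -0.0881] n 3
turn [0.11,-0.03,0.05]
[-2.51,-0.01,2.93]
[-2.51,-0.00,2.93]
[-2.51,0.01,2.93]
```

play_rows(rows=[[0.3,[-2.5,0,2],[0.2,0,0]],[0.3,[-2.5,0,3],[0,0,0]],[0.3,[-2.3,0,2.5],[0,0,0]],[0.3,[0,0,0.5],[0,0,0]],[0.3,[0,0,0],[0,0,0]]])

```text
time: 28.05
ee_pos: [0.6239, 0.0166, 0.076]
tcp_rot: [179.7, -0.2, 88.0]
wrist_force: [1.2, -0.0, 0.9]
opening: 0.0597
```

```bash
python3 go.py .623 .015 .0205 87.85
```

```text
t 28.05 pos [0.6239 0.0166 0.076 ] rot [179.7  -0.2  88. ] open 0.0597 F [ 1.2 -0.   0.9] rv [ 0.3 -0.2  0.2] d [-0.0009 -0.0016 -0.0555] n 2
turn [0.14,-0.09,0.08]
[-0.09,-0.05,2.77]
[-0.09,-0.05,2.77]
```

play_rows(rows=[[0.3,[-0.1,0,1.5],[0.3,-0.2,0]],[0.3,[0,0,2.2],[0,0,0]],[0.3,[0,0,1.2],[0,0,0]],[0.3,[0,0,0.2],[0,0,0]]])

```text
time: 28.45
ee_pos: [0.6259, 0.019, 0.0248]
tcp_rot: [179.8, 0.0, 88.2]
wrist_force: [0.4, 0.3, 0.3]
opening: 0.0596
```

```bash
python3 go.py .623 .015 .0215 87.85; python3 ov.py b .6196 .0156 .035 -2.1 ov15.png
```

```text
t 28.45 pos [0.6259 0.019  0.0248] rot [179.8   0.   88.2] open 0.0596 F [0.4 0.3 0.3] rv [0.2 0.  0.3] d [-0.0029 -0.004  -0.0033] n 1
turn [0.19,0.00,0.33]
[-0.41,-0.28,0.33]
t 28.5 ee [0.626  0.019  0.0252] [179.8   0.   88.2] 0.0599 [-0.5  0.3  0.2]
```

View pics/ov15.png

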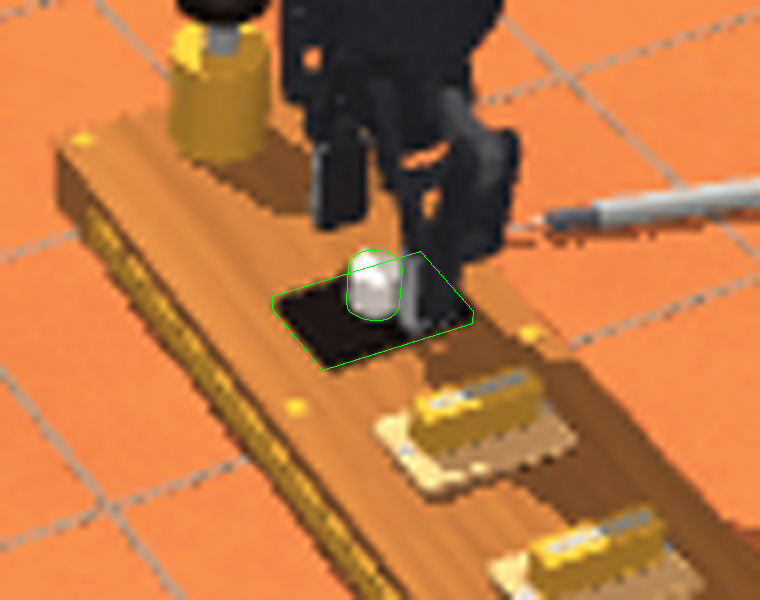

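play_rows(rows=[[0.4,[-0.4,-0.3,0.3],[0.2,0,0]],[0.7,[0,0,0],[0,0,0]],[1,[0,0,0],[0,0,0]],[1,[0,0,0],[0,0,0]],[1,[0,0,0],[0,0,0]]])

```text
time: 29.0
ee_pos: [0.6242, 0.0154, 0.0251]
tcp_rot: [179.8, -0.0, 88.2]
wrist_force: [0.3, 0.9, 0.2]
opening: 0.0179
```

play_rows(rows=[[1,[0,0,-1.5],[0,0,0]],[1,[0,0,-3.5],[0,0,0]],[1,[0,0,-4],[0,0,0]],[1,[0,0,-3],[0,0,0]],[1,[0,0,0],[0,0,0]]])

```text
time: 29.5
ee_pos: [0.6227, 0.0152, 0.153]
tcp_rot: [179.8, -0.0, 88.2]
wrist_force: [0.8, 0.6, -2.1]
opening: 0.018
```

```bash
python3 - <<'E'
from h import *
P=[camera('side')]
for p in P:
  for d in spotter.spot_in(p,'blank1'): print(np.round(d['point'],3),round(d['confidence'],2))
  save(p,'m8.png')
E
python3 go.py .395 .327 .10 -1.3
```

```text
[0.263 0.342 0.008] 0.73
[0.463 0.171 0.005] 0.67
[0.61  0.01  0.172] 0.55
t 29.6 pos [0.6216 0.0151 0.1488] rot [-179.9    0.    88.2] open 0.0178 F [-0.1  0.8 -1.7] rv [-0.1  0.1 89.5] d [-0.2266  0.3119 -0.0488] n 11
turn [-0.00,0.01,8.14]
[2.77,-2.15,0.45]
[2.44,-2.52,0.45]
[2.06,-2.84,0.45]
[1.63,-3.10,0.45]
[1.18,-3.30,0.45]
[0.70,-3.43,0.45]
[0.21,-3.50,0.45]
[-0.29,-3.49,0.44]
[-0.78,-3.42,0.44]
[-1.26,-3.27,0.44]
[-1.71,-3.06,0.44]
```

View pics/m8.png

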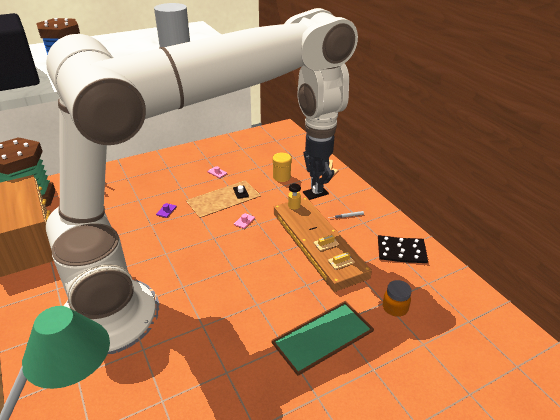

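play_rows(rows=[[1,[2.8,-2.1,0.3],[0,0,8.1]],[1,[2.4,-2.5,0.3],[0,0,8.1]],[1,[2.1,-2.8,0.4],[0,0,8.1]],[1,[1.6,-3.1,0.4],[0,0,8.1]],[1,[1.2,-3.3,0.4],[0,0,8.1]],[1,[0.7,-3.4,0.4],[0,0,8.1]],[1,[0.2,-3.5,0.4],[0,0,8.1]],[1,[-0.3,-3.5,0.4],[0,0,8.1]],[1,[-0.8,-3.4,0.4],[0,0,8.1]],[1,[-1.3,-3.2,0.4],[0,0,8.1]],[1,[-1.7,-3.0,0.4],[0,0,8.1]]])

```text
time: 30.7
ee_pos: [0.389, 0.3345, 0.0912]
tcp_rot: [179.4, 1.1, -4.8]
wrist_force: [-0.5, 1.0, -0.5]
opening: 0.0178
```

play_rows(rows=[[1,[0,0,0],[0,0,0]],[1,[0,0,0],[0,0,0]]])

```text
time: 30.9
ee_pos: [0.3852, 0.3362, 0.0881]
tcp_rot: [179.2, 1.4, -4.8]
wrist_force: [-0.7, 0.2, -0.1]
opening: 0.0179
```

```bash
python3 go.py .394 .327 .02 -1.3
```

```text
t 30.9 pos [0.3852 0.3362 0.0881] rot [179.2   1.4  -4.8] open 0.0179 F [-0.7  0.2 -0.1] rv [ 0.7  1.4 -3.4] d [ 0.0088 -0.0092 -0.0681] n 2
turn [0.37,0.69,-1.72]
[0.56,0.38,3.40]
[0.51,0.42,3.40]
```

play_rows(rows=[[1,[0.5,0.5,1.5],[0.4,0.7,-1.7]],[1,[0.5,0.4,2.5],[0.3,0.6,-1.7]],[1,[0,0,2],[0,0,0]],[1,[0,0,0.4],[0,0,0]],[1,[0,0,0],[0,0,0]]])

```text
time: 31.4
ee_pos: [0.3951, 0.3219, 0.0203]
tcp_rot: [179.8, 0.2, -0.9]
wrist_force: [-0.7, -0.0, -0.6]
opening: 0.0181
```

```bash
python3 go.py .394 .327 -.007 -1.3;python3 ov.py b .394 .327 .034 88.7 ov16.png
```

```text
t 31.4 pos [0.3951 0.3219 0.0203] rot [179.8   0.2  -0.9] open 0.0181 F [-0.7 -0.  -0.6] rv [0.2 0.1 0.4] d [-0.0011  0.0051 -0.0273] n 1
turn [0.18,0.15,0.39]
[-0.11,-0.52,2.73]
t 31.45 ee [0.3952 0.322  0.0206] [ 1.798e+02  1.000e-01 -9.000e-01] 0.0175 [-0.3  0.4 -1.3]
```

View pics/ov16.png

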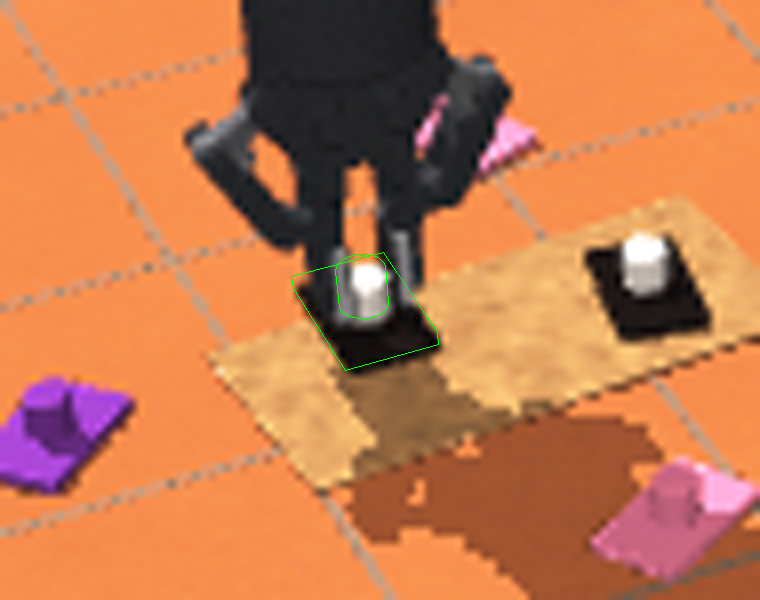

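Good: the plate is over the mat, with its knob at (368,290) in the crop. Lowering.

play_rows(rows=[[1,[-0.1,-0.3,0.7],[0,0,0.4]],[1,[0,0,0.9],[0,0,0]],[1,[0,0,0.5],[0,0,0]],[1,[0,0,0.2],[0,0,0]]])

```text
time: 31.85
ee_pos: [0.3957, 0.3261, -0.0016]
tcp_rot: [180.0, -0.0, -1.3]
wrist_force: [0.1, 0.2, -0.9]
opening: 0.0179
```

play_rows(rows=[[1,[0,0,0.2],[0,0,0]],[1,[0,0,0.2],[0,0,0]]])

```text
time: 32.05
ee_pos: [0.3956, 0.3263, -0.0059]
tcp_rot: [180.0, -0.0, -1.3]
wrist_force: [0.2, -0.7, -0.8]
opening: 0.0176
```

play_rows(rows=[[1,[0,0,0.15],[0,0,0]],[1,[0,0,0.1],[0,0,0]]])

```text
time: 32.25
ee_pos: [0.3957, 0.3264, -0.0079]
tcp_rot: [180.0, -0.0, -1.3]
wrist_force: [-4.6, -4.4, 12.7]
opening: 0.0178
```

Touched down. Releasing and lifting.

play_rows(rows=[[0.5,[0,0,-0.05],[0,0,0]],[0.5,[0,0,0],[0,0,0]],[0.5,[0,0,-0.5],[0,0,0]],[0.5,[0,0,-3],[0,0,0]],[0.3,[0,0,-4],[0,0,0]],[0,[0,0,-4],[0,0,0]],[0,[0,0,0],[0,0,0]]])

```text
time: 32.95
ee_pos: [0.3949, 0.3258, 0.1123]
tcp_rot: [179.9, 0.0, -1.3]
wrist_force: [0.3, 1.0, -0.2]
opening: 0.0833
```

```bash
python3 ov.py b .394 .327 .003 88.7 ov17.png; python3 go.py .6155 -.0635 .11 88
```

```text
t 33.0 ee [0.3943 0.3253 0.1098] [ 1.798e+02  1.000e-01 -1.300e+00] 0.0852 [-0.6  0.5 -0.5]
t 33.0 pos [0.3943 0.3253 0.1098] rot [ 1.798e+02  1.000e-01 -1.300e+00] open 0.0852 F [-0.6  0.5 -0.5] rv [  0.    0.2 -89.3] d [ 2.212e-01 -3.888e-01  2.000e-04] n 12
turn [0.00,0.02,-7.44]
[1.92,3.20,0.00]
[1.49,3.42,0.00]
[1.03,3.58,0.00]
[0.56,3.69,0.00]
[0.08,3.73,0.00]
[-0.41,3.71,0.00]
[-0.88,3.62,0.00]
[-1.35,3.48,0.00]
[-1.78,3.27,0.00]
[-2.19,3.01,0.00]
[-2.57,2.70,0.00]
[-2.89,2.35,-0.00]
```

View pics/ov17.png

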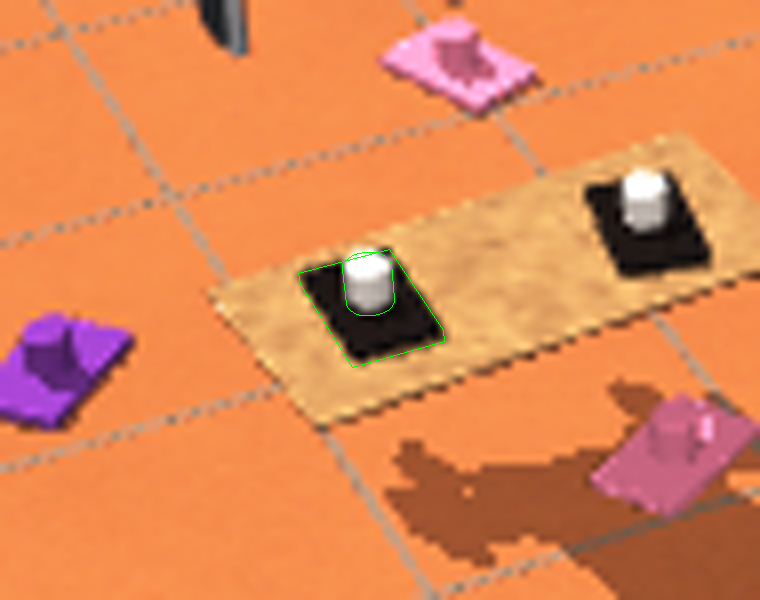

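Both blanks lie flat on the mat. On to the reed at slot1.

play_rows(rows=[[0,[1.9,3.2,-0.2],[0,0,-7.4]],[0,[1.5,3.4,-0.2],[0,0,-7.4]],[0,[1.0,3.6,-0.2],[0,0,-7.4]],[0,[0.6,3.7,-0.1],[0,0,-7.4]],[0,[0.1,3.7,-0.1],[0,0,-7.4]],[0,[-0.4,3.7,-0.1],[0,0,-7.4]],[0,[-0.9,3.6,0],[0,0,-7.4]],[0,[-1.3,3.5,0],[0,0,-7.4]],[0,[-1.8,3.2,0],[0,0,-7.4]],[0,[-2.2,2.9,0],[0,0,-7.4]],[0,[-2.5,2.4,0],[0,0,-7.4]],[0,[-2.7,1.8,0],[0,0,-7.4]]])

```text
time: 34.2
ee_pos: [0.6171, -0.0656, 0.1068]
tcp_rot: [-179.1, 0.2, 91.3]
wrist_force: [-0.2, 0.2, -1.6]
opening: 0.0855
```

play_rows(rows=[[0,[0,0,0],[0,0,0]],[0,[0,0,0],[0,0,0]]])

```text
time: 34.4
ee_pos: [0.6172, -0.0694, 0.1033]
tcp_rot: [-178.9, 0.2, 91.3]
wrist_force: [0.1, 0.9, 0.7]
opening: 0.0857
```

```bash
python3 go.py .6155 -.0635 .06 88
python3 - <<'E'
from h import *
p=camera('side'); f=4
im=cv2.resize(p['img'][140:290,210:390,::-1],None,fx=f,fy=f,interpolation=cv2.INTER_CUBIC)
for c,par in(((.6166,-.0643),REED),((.6136,-.1443),REED)):
    for q in place(par,*c,.035,-.037):
        h=cv2.convexHull(proj(p,q).astype(np.float32));cv2.polylines(im,[np.round((h+.5-[210,140])*f).astype(int)],True,(0,255,0),1)
cv2.imwrite('pics/p5.png',im)
E
```

```text
t 34.4 pos [ 0.6172 -0.0694  0.1033] rot [-178.9    0.2   91.3] open 0.0857 F [0.1 0.9 0.7] rv [-1.1  0.2  3.3] d [-0.0017  0.0059 -0.0433] n 2
turn [-0.54,0.11,1.65]
[0.30,-0.04,2.17]
[0.30,-0.07,2.17]
```

View pics/p5.png

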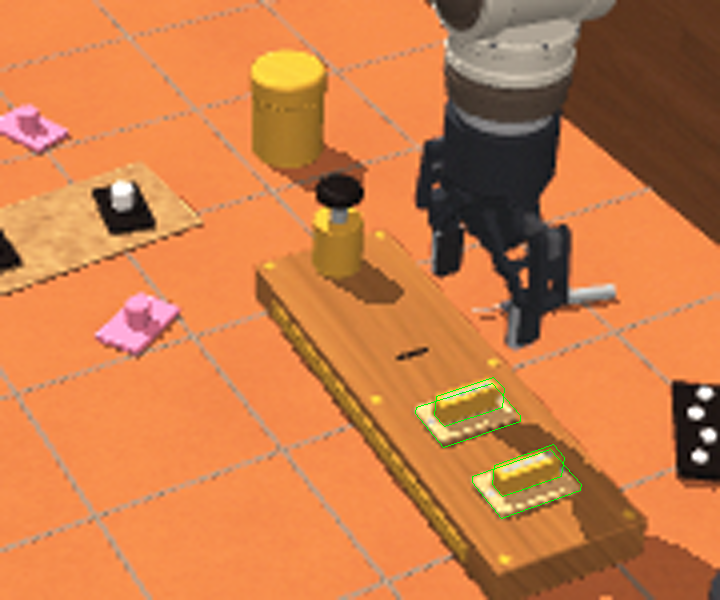

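play_rows(rows=[[0.3,[0.3,0,1.5],[-0.6,0.1,1.7]],[0.3,[0.3,-0.1,2.5],[-0.5,0.1,1.6]],[0.3,[0,-0.1,2.2],[0,0,0]],[0.3,[0,0,1.0],[0,0,0]],[0.3,[0,0,0],[0,0,0]]])

```text
time: 34.95
ee_pos: [0.6127, -0.0582, 0.0289]
tcp_rot: [180.0, -0.0, 87.8]
wrist_force: [-0.4, 0.0, -0.3]
opening: 0.0602
```

```bash
python3 go.py .6155 -.0635 .0265 88; python3 ov.py r .6166 -.0643 .035 -2.1 ov18.png
```

```text
t 34.95 pos [ 0.6127 -0.0582  0.0289] rot [180.   -0.   87.8] open 0.0602 F [-0.4  0.  -0.3] rv [ 0.  -0.  -0.2] d [ 0.0028 -0.0053 -0.0024] n 1
turn [0.04,-0.01,-0.17]
[-0.52,0.30,0.24]
t 35.0 ee [ 0.6131 -0.0583  0.0297] [179.9  -0.   87.8] 0.0601 [ 0.2 -0.3  0.1]
```

View pics/ov18.png

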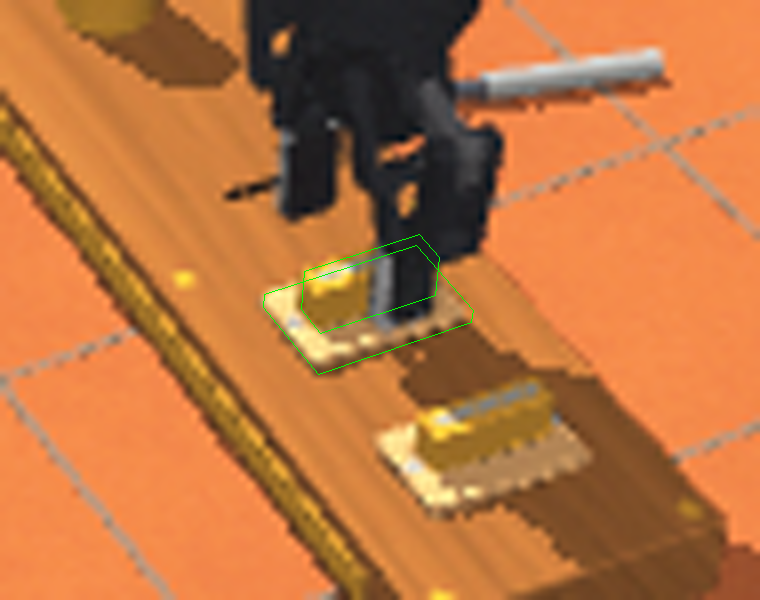

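play_rows(rows=[[0.4,[-0.5,0.2,0.2],[0,0,0]],[0.7,[0,0,0],[0,0,0]],[1,[0,0,0],[0,0,0]],[1,[0,0,0],[0,0,0]],[1,[0,0,0],[0,0,0]]])

```text
time: 35.5
ee_pos: [0.6173, -0.0638, 0.0317]
tcp_rot: [179.6, 0.0, 87.8]
wrist_force: [-1.0, 0.1, -0.9]
opening: 0.0124
```

play_rows(rows=[[1,[0,0,-1.5],[0,0,0]],[1,[0,0,-3.5],[0,0,0]],[1,[0,0,-4],[0,0,0]],[1,[0,0,-1],[0,0,0]],[1,[0,0,0],[0,0,0]]])

```text
time: 36.0
ee_pos: [0.6156, -0.0637, 0.138]
tcp_rot: [179.7, 0.0, 87.8]
wrist_force: [0.3, 0.9, -0.6]
opening: 0.0121
```

```bash
python3 go.py .4978 -.3124 .10 5.5
```

```text
t 36.0 pos [ 0.6156 -0.0637  0.138 ] rot [179.7   0.   87.8] open 0.0121 F [ 0.3  0.9 -0.6] rv [ 0.3 -0.2 82.3] d [-0.1178 -0.2487 -0.038 ] n 10
turn [0.03,-0.02,8.23]
[-2.53,-1.08,0.37]
[-2.66,-0.71,0.38]
[-2.73,-0.32,0.38]
[-2.75,0.07,0.38]
[-2.71,0.47,0.38]
[-2.62,0.85,0.38]
[-2.47,1.22,0.38]
[-2.27,1.56,0.38]
[-2.02,1.87,0.38]
[-1.73,2.14,0.38]
```

play_rows(rows=[[1,[-2.5,-1.1,0.3],[0,0,8.2]],[1,[-2.7,-0.7,0.3],[0,0,8.2]],[1,[-2.7,-0.3,0.3],[0,0,8.2]],[1,[-2.7,0.1,0.3],[0,0,8.2]],[1,[-2.7,0.5,0.3],[0,0,8.2]],[1,[-2.6,0.8,0.3],[0,0,8.2]],[1,[-2.4,1.2,0.3],[0,0,8.2]],[1,[-2.2,1.5,0.3],[0,0,8.2]],[1,[-1.9,1.8,0.3],[0,0,8.2]],[1,[-1.5,1.9,0.3],[0,0,8.0]],[1,[0,0,0],[0,0,0]],[1,[0,0,0],[0,0,0]]])

```text
time: 37.2
ee_pos: [0.4886, -0.3101, 0.0945]
tcp_rot: [-179.6, 0.3, 2.8]
wrist_force: [-1.0, -0.4, -0.9]
opening: 0.0127
```

```bash
python3 go.py .4978 -.3124 .05 5.5
python3 - <<'E'
from h import *
p=camera('side'); f=3
im=cv2.resize(p['img'][200:400,240:480,::-1],None,fx=f,fy=f,interpolation=cv2.INTER_CUBIC)
for c in((.4978,-.3124),(.3982,-.322)):
    for q in place(REED,*c,.004,np.radians(95.5)):
        h=cv2.convexHull(proj(p,q).astype(np.float32));cv2.polylines(im,[np.round((h+.5-[240,200])*f).astype(int)],True,(0,0,255),1)
cv2.imwrite('pics/q1.png',im)
E
```

```text
t 37.2 pos [ 0.4886 -0.3101  0.0945] rot [-179.6    0.3    2.8] open 0.0127 F [-1.  -0.4 -0.9] rv [-0.4  0.3 -2.7] d [ 0.0092 -0.0023 -0.0445] n 2
turn [-0.19,0.16,-1.36]
[0.47,0.15,2.22]
[0.46,0.16,2.22]
```

View pics/q1.png

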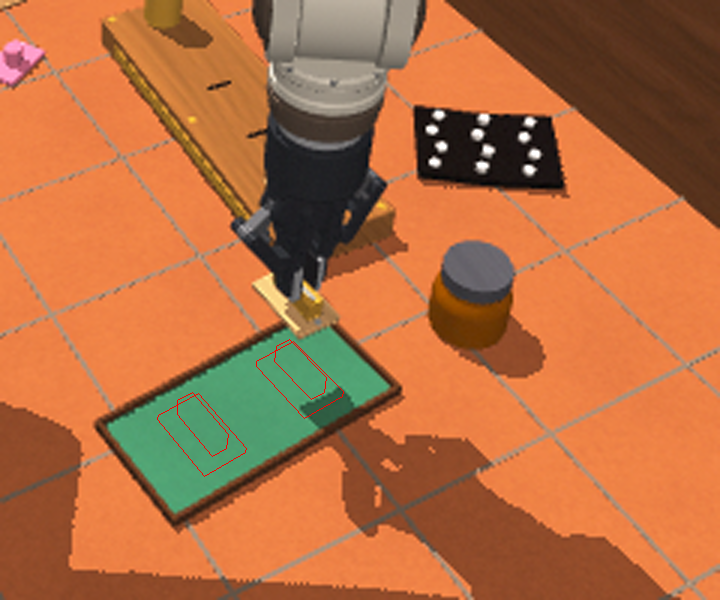

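Good alignment. Lowering.

play_rows(rows=[[1,[0.5,0.1,1.5],[-0.2,0.2,-1.4]],[1,[0.4,0.1,2.5],[-0.2,0.2,-1.3]],[1,[0,0,2],[0,0,0]],[1,[0,0,0.4],[0,0,0]],[1,[0,0,0],[0,0,0]]])

```text
time: 37.75
ee_pos: [0.5003, -0.3074, 0.0288]
tcp_rot: [180.0, -0.1, 6.4]
wrist_force: [0.4, 0.4, -0.9]
opening: 0.0127
```

```bash
python3 go.py .4978 -.3124 .012 5.5;python3 ov.py r .4978 -.3124 .029 95.5 ov19.png
```

```text
t 37.75 pos [ 0.5003 -0.3074  0.0288] rot [ 1.8e+02 -1.0e-01  6.4e+00] open 0.0127 F [ 0.4  0.4 -0.9] rv [ 0.  -0.1  0.9] d [-0.0025 -0.005  -0.0168] n 1
turn [0.03,-0.14,0.85]
[-0.31,0.47,1.68]
t 37.8 ee [ 0.5003 -0.3074  0.0291] [180.   -0.2   6.3] 0.0125 [ 0.8  0.8 -0.5]
```

View pics/ov19.png

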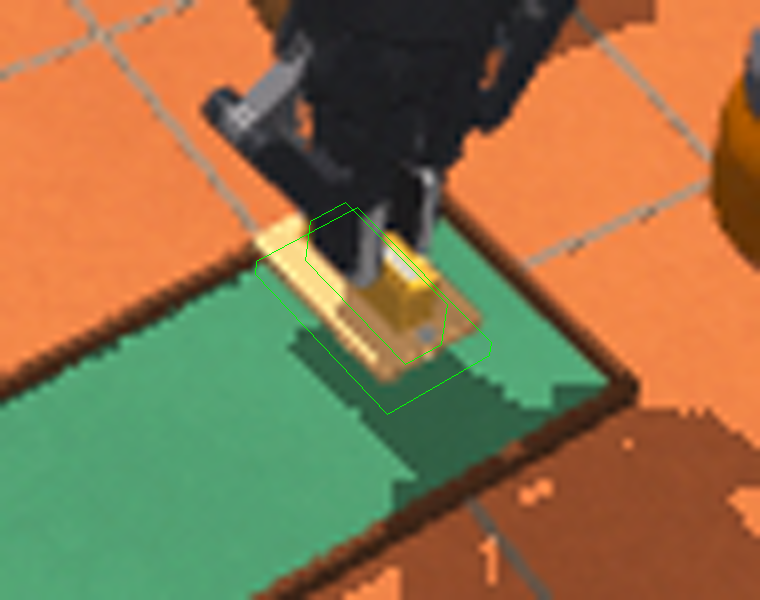

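play_rows(rows=[[1,[-0.3,0.8,0.3],[0,0,0.8]],[1,[0,0.2,0.5],[0,0,0]],[1,[0,0,0.4],[0,0,0]],[1,[0,0,0],[0,0,0]]])

```text
time: 38.2
ee_pos: [0.4999, -0.3194, 0.0193]
tcp_rot: [179.8, -0.3, 5.5]
wrist_force: [-0.4, 0.1, 0.0]
opening: 0.0123
```

```bash
python3 ov.py r .4978 -.3124 .012 95.5 ov20.png
```

```text
t 38.25 ee [ 0.5    -0.3194  0.0196] [179.8  -0.4   5.5] 0.0121 [-0.4  0.2 -0.1]
```

View pics/ov20.png

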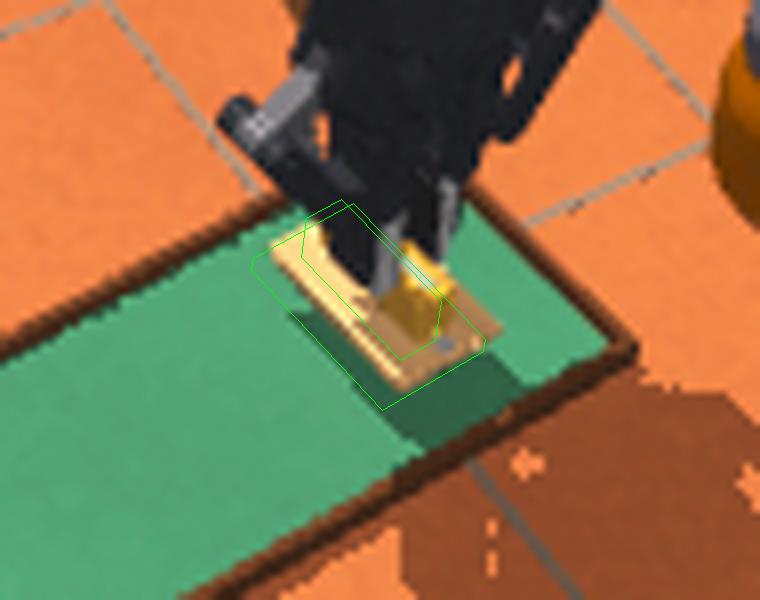

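play_rows(rows=[[1,[-0.4,0.1,0.4],[0,-0.3,0]],[1,[0,0,0.5],[0,0,0]],[1,[0,0,0.3],[0,0,0]],[1,[0,0,0.2],[0,0,0]]])

```text
time: 38.65
ee_pos: [0.4959, -0.3211, 0.005]
tcp_rot: [179.8, -0.1, 5.5]
wrist_force: [-0.2, -0.2, -1.5]
opening: 0.0127
```

play_rows(rows=[[1,[0,0,0.15],[0,0,0]],[1,[0,0,0.15],[0,0,0]]])

```text
time: 38.85
ee_pos: [0.4958, -0.321, 0.0015]
tcp_rot: [179.8, -0.0, 5.5]
wrist_force: [0.3, -0.1, -1.0]
opening: 0.0125
```

play_rows(rows=[[1,[0,0,0.15],[0,0,0]],[1,[0,0,0.15],[0,0,0]]])

```text
time: 39.05
ee_pos: [0.496, -0.321, 0.0]
tcp_rot: [179.8, -0.1, 5.5]
wrist_force: [-8.0, 4.7, 20.8]
opening: 0.0123
```

```bash
python3 ov.py r .4940 -.3200 .004 95.5 ov21.png
```

```text
t 39.1 ee [ 4.959e-01 -3.210e-01  1.000e-04] [ 1.798e+02 -1.000e-01  5.500e+00] 0.0125 [-3.9  2.8 11. ]
```

View pics/ov21.png

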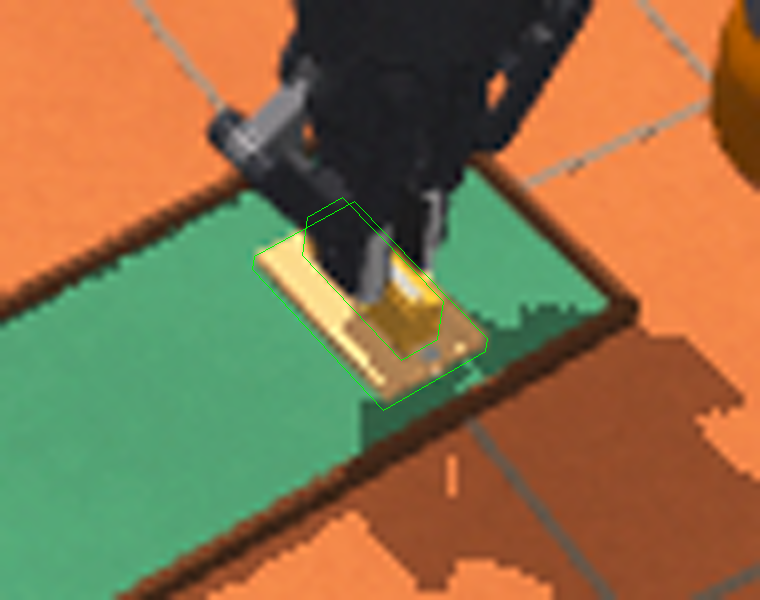

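On the tray floor at about (0.494, -0.320). Releasing.

play_rows(rows=[[0.5,[0,0,-0.05],[0,0,0]],[0.5,[0,0,0],[0,0,0]],[0.5,[0,0,-0.5],[0,0,0]],[0.5,[0,0,-3],[0,0,0]],[0.3,[0,0,-4],[0,0,0]],[0.3,[0,0,-4],[0,0,0]],[0.3,[0,0,0],[0,0,0]]])

```text
time: 39.8
ee_pos: [0.4951, -0.32, 0.1197]
tcp_rot: [179.8, -0.0, 5.5]
wrist_force: [-0.9, -0.1, -0.0]
opening: 0.06
```

```bash
python3 ov.py r .4940 -.3200 .004 95.5 ov22.png; python3 go.py .612 -.145 .11 88
```

```text
t 39.85 ee [ 0.4945 -0.3196  0.117 ] [1.799e+02 1.000e-01 5.500e+00] 0.0598 [ 0.4  0.  -1. ]
t 39.85 pos [ 0.4945 -0.3196  0.117 ] rot [1.799e+02 1.000e-01 5.500e+00] open 0.0598 F [ 0.4  0.  -1. ] rv [ -0.    0.2 -82.5] d [ 0.1175  0.1746 -0.007 ] n 10
turn [-0.00,0.02,-8.25]
[1.34,-1.62,0.06]
[1.56,-1.42,0.06]
[1.74,-1.18,0.07]
[1.90,-0.91,0.07]
[2.01,-0.63,0.07]
[2.08,-0.34,0.07]
[2.10,-0.04,0.07]
[2.09,0.26,0.07]
[2.03,0.56,0.07]
[1.93,0.85,0.07]
```

View pics/ov22.png

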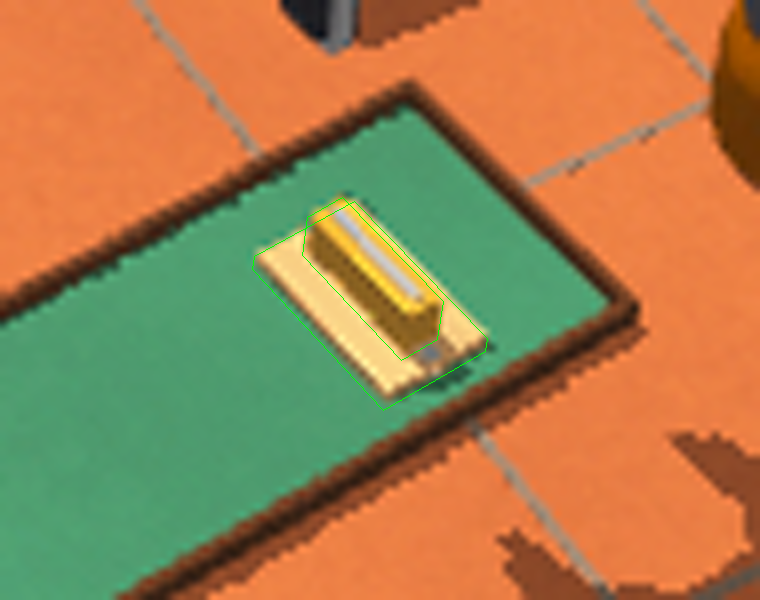

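play_rows(rows=[[0.3,[1.3,-1.6,-0.1],[0,0,-8.2]],[0.3,[1.6,-1.4,-0.1],[0,0,-8.2]],[0.3,[1.7,-1.2,0],[0,0,-8.2]],[0.3,[1.9,-0.9,0],[0,0,-8.2]],[0.3,[2.0,-0.6,0],[0,0,-8.2]],[0.3,[2.1,-0.3,0],[0,0,-8.2]],[0.3,[2.1,0,0],[0,0,-8.2]],[0.3,[2.0,0.3,0],[0,0,-8.2]],[0.3,[1.9,0.5,0],[0,0,-8.2]],[0.3,[1.7,0.7,0],[0,0,-7.5]],[0.3,[0,0,0],[0,0,0]],[0.3,[0,0,0],[0,0,0]]])

```text
time: 41.05
ee_pos: [0.6061, -0.1402, 0.1032]
tcp_rot: [-178.9, -0.2, 90.0]
wrist_force: [0.2, -0.3, 0.2]
opening: 0.0597
```

```bash
python3 go.py .612 -.146 .07 87.8; python3 ov.py r .6136 -.1443 .035 -2.1 ov23.png
```

```text
t 41.05 pos [ 0.6061 -0.1402  0.1032] rot [-178.9   -0.2   90. ] open 0.0597 F [ 0.2 -0.3  0.2] rv [-1.1 -0.2  2.2] d [ 0.0059 -0.0058 -0.0332] n 1
turn [-1.09,-0.20,2.20]
[-0.59,0.66,3.31]
t 41.1 ee [ 0.6059 -0.1403  0.1031] [-178.9   -0.2   90. ] 0.0597 [-0.2 -0.2  0.3]
```

View pics/ov23.png

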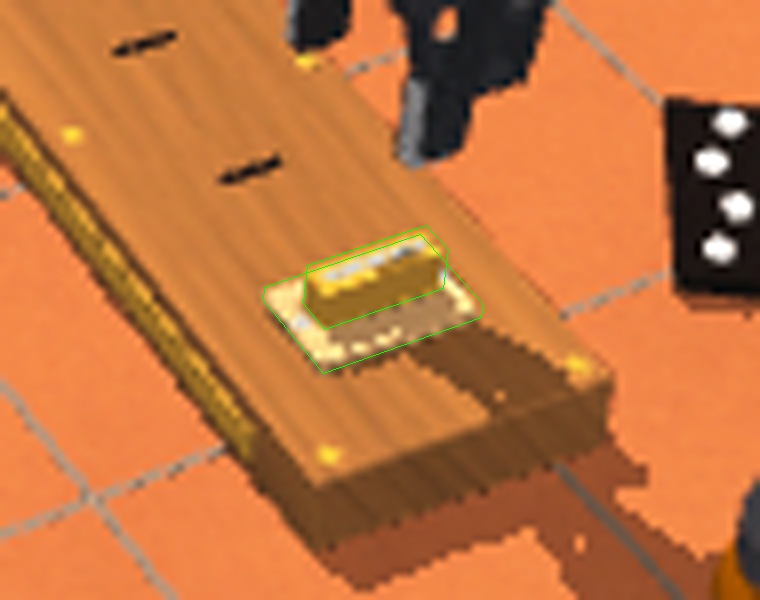

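play_rows(rows=[[0.3,[-0.4,0.4,1.5],[-0.6,-0.1,1.1]],[0.3,[-0.3,0.3,2.5],[-0.5,-0.1,1.0]],[0.3,[0,0,2.2],[0,0,0]],[0.3,[0,0,0.7],[0,0,0]],[0.3,[0,0,0],[0,0,0]]])

```text
time: 41.6
ee_pos: [0.6107, -0.1513, 0.0317]
tcp_rot: [180.0, 0.0, 87.0]
wrist_force: [0.5, -0.6, -0.0]
opening: 0.0597
```

```bash
python3 go.py .612 -.146 .0315 87.8; python3 ov.py r .6136 -.1443 .035 -2.1 ov24.png
```

```text
t 41.6 pos [ 0.6107 -0.1513  0.0317] rot [180.   0.  87.] open 0.0597 F [ 0.5 -0.6 -0. ] rv [ 0.   0.  -0.8] d [ 0.0013  0.0053 -0.0002] n 1
turn [0.05,0.04,-0.80]
[0.54,0.10,0.02]
t 41.65 ee [ 0.6109 -0.1513  0.0323] [179.9   0.   87. ] 0.0595 [-0.   0.2 -0.2]
```

View pics/ov24.png

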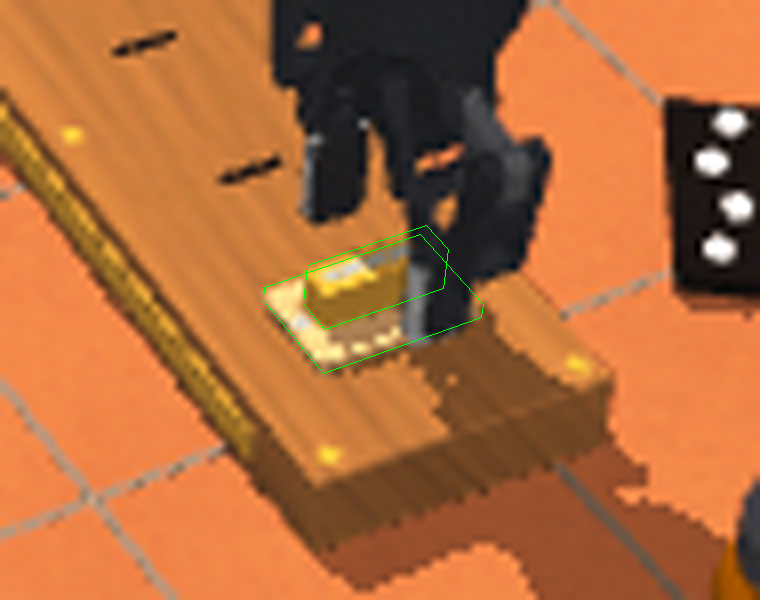

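play_rows(rows=[[0.4,[0.5,-0.3,0.1],[0,0,-0.8]],[0.7,[0,0,0.1],[0,0,0]],[1,[0,0,0],[0,0,0]],[1,[0,0,0],[0,0,0]],[1,[0,0,0],[0,0,0]]])

```text
time: 42.15
ee_pos: [0.6097, -0.1463, 0.0344]
tcp_rot: [179.6, 0.1, 87.8]
wrist_force: [0.1, -0.4, -0.7]
opening: 0.0118
```

play_rows(rows=[[1,[0,0,-1.5],[0,0,0]],[1,[0,0,-3.5],[0,0,0]],[1,[0,0,-4],[0,0,0]],[1,[0,0,-0.5],[0,0,0]],[1,[0,0,0],[0,0,0]]])

```text
time: 42.65
ee_pos: [0.6085, -0.1459, 0.1358]
tcp_rot: [179.6, 0.1, 87.8]
wrist_force: [-0.7, -0.4, -0.8]
opening: 0.012
```

```bash
python3 go.py .398 -.326 .10 5.5
```

```text
t 42.65 pos [ 0.6085 -0.1459  0.1358] rot [1.796e+02 1.000e-01 8.780e+01] open 0.012 F [-0.7 -0.4 -0.8] rv [ 0.4 -0.2 82.3] d [-0.2105 -0.1801 -0.0358] n 10
turn [0.04,-0.02,8.23]
[-1.88,-2.04,0.35]
[-2.15,-1.75,0.35]
[-2.38,-1.42,0.35]
[-2.56,-1.07,0.35]
[-2.68,-0.69,0.36]
[-2.75,-0.30,0.36]
[-2.77,0.10,0.36]
[-2.73,0.50,0.36]
[-2.63,0.88,0.36]
[-2.47,1.25,0.36]
```

play_rows(rows=[[1,[-1.9,-2.0,0.2],[0,0,8.2]],[1,[-2.1,-1.8,0.2],[0,0,8.2]],[1,[-2.4,-1.4,0.3],[0,0,8.2]],[1,[-2.6,-1.1,0.3],[0,0,8.2]],[1,[-2.7,-0.7,0.3],[0,0,8.2]],[1,[-2.7,-0.3,0.3],[0,0,8.2]],[1,[-2.7,0.1,0.3],[0,0,8.2]],[1,[-2.6,0.5,0.3],[0,0,8.2]],[1,[-2.4,0.8,0.3],[0,0,8.2]],[1,[-2.0,1.0,0.3],[0,0,7.5]],[1,[0,0,0],[0,0,0]],[1,[0,0,0],[0,0,0]]])

```text
time: 43.85
ee_pos: [0.391, -0.3189, 0.0975]
tcp_rot: [-179.8, 0.1, 3.3]
wrist_force: [-0.4, 0.3, -0.1]
opening: 0.0121
```

```bash
python3 go.py .398 -.328 .03 5.5
python3 - <<'E'
from h import *
p=camera('side'); f=3
im=cv2.resize(p['img'][200:400,240:480,::-1],None,fx=f,fy=f,interpolation=cv2.INTER_CUBIC)
for c in((.398,-.323),):
    for q in place(REED,*c,.004,np.radians(95.5)):
        h=cv2.convexHull(proj(p,q).astype(np.float32));cv2.polylines(im,[np.round((h+.5-[240,200])*f).astype(int)],True,(0,0,255),1)
cv2.imwrite('pics/q2.png',im)
E
```

```text
t 43.85 pos [ 0.391  -0.3189  0.0975] rot [-1.798e+02  1.000e-01  3.300e+00] open 0.0121 F [-0.4  0.3 -0.1] rv [-0.2  0.1 -2.2] d [ 0.007  -0.0091 -0.0675] n 2
turn [-0.11,0.06,-1.09]
[0.33,0.49,3.37]
[0.32,0.49,3.38]
```

View pics/q2.png

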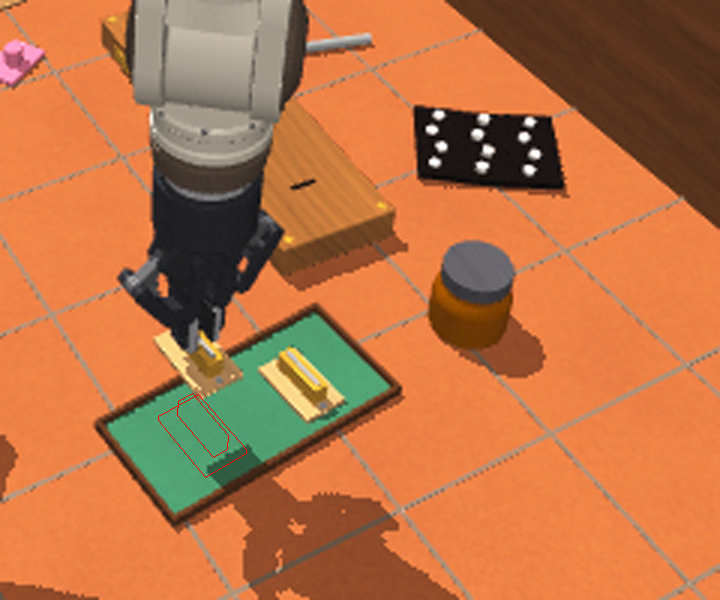

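play_rows(rows=[[1,[0.3,0.4,1.5],[-0.1,0,-1.1]],[1,[0.2,0.4,2.5],[-0.1,0,-1.0]],[1,[0,0.2,2],[0,0,0]],[1,[0,0.2,0.8],[0,0,0]],[1,[0,0,0],[0,0,0]]])

```text
time: 44.4
ee_pos: [0.4008, -0.3283, 0.0278]
tcp_rot: [180.0, 0.0, 6.3]
wrist_force: [-0.0, 1.2, -0.4]
opening: 0.0123
```

```bash
python3 go.py .398 -.328 .012 5.5;python3 ov.py r .398 -.323 .027 95.5 ov25.png
```

```text
t 44.4 pos [ 0.4008 -0.3283  0.0278] rot [180.    0.    6.3] open 0.0123 F [-0.   1.2 -0.4] rv [0.  0.  0.8] d [-0.0028  0.0003 -0.0158] n 1
turn [0.01,0.04,0.80]
[-0.28,-0.06,1.58]
t 44.45 ee [ 0.401  -0.3284  0.0284] [180.    0.    6.3] 0.0123 [-0.7  1.  -0.9]
```

View pics/ov25.png

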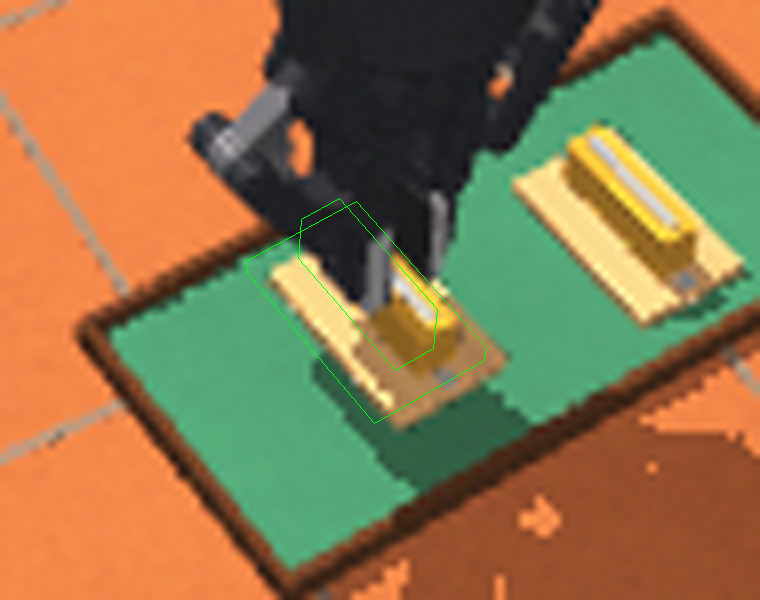

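play_rows(rows=[[1,[-0.5,-0.4,0.5],[0,0,0.8]],[1,[-0.2,0,0.7],[0,0,0]],[1,[0,0,0.5],[0,0,0]],[1,[0,0,0.2],[0,0,0]],[1,[0,0,0.1],[0,0,0]]])

```text
time: 44.95
ee_pos: [0.3944, -0.3253, 0.0099]
tcp_rot: [179.8, -0.2, 5.5]
wrist_force: [-1.1, -0.6, -0.8]
opening: 0.012
```

play_rows(rows=[[1,[0,0,0.15],[0,0,0]],[1,[0,0,0.15],[0,0,0]]])

```text
time: 45.15
ee_pos: [0.3946, -0.3256, 0.007]
tcp_rot: [179.8, -0.2, 5.5]
wrist_force: [-0.8, -0.4, 0.4]
opening: 0.0119
```

play_rows(rows=[[1,[0,0,0.15],[0,0.1,0]],[1,[0,0,0.15],[0,0,0]]])

```text
time: 45.35
ee_pos: [0.3948, -0.3257, 0.0039]
tcp_rot: [179.8, -0.3, 5.5]
wrist_force: [0.9, 0.4, -1.0]
opening: 0.0123
```

play_rows(rows=[[1,[0,0,0.15],[0,0,0]],[1,[0,0,0.1],[0,0,0]]])

```text
time: 45.55
ee_pos: [0.395, -0.3258, 0.0027]
tcp_rot: [179.7, -0.3, 5.5]
wrist_force: [-5.6, 4.8, 16.5]
opening: 0.0121
```

play_rows(rows=[[0.5,[0,0,-0.05],[0,0,0]],[0.5,[0,0,0],[0,0,0]],[0.5,[0,0,-0.5],[0,0,0]],[0.5,[0,0,-3],[0,0,0]],[0.3,[0,0,-4],[0,0,0]],[0.3,[0,0,-4],[0,0,0]],[0.3,[0,-4,-2],[0,0,0]],[0.3,[0,-4,-1],[0,0,0]],[0.3,[0,-4,0],[0,0,0]],[0.3,[0,-4,0],[0,0,0]],[0.3,[0,0,0],[0,0,0]]])

```text
time: 46.65
ee_pos: [0.3781, -0.1614, 0.1556]
tcp_rot: [179.8, -0.5, 5.3]
wrist_force: [0.1, 0.0, -0.3]
opening: 0.0595
```

Run:
```python
from h import *
print(get_obs()['ee_pos'])
T=np.array([.448,-.3173]);a=np.radians(5.4);M=np.array([.4575,.3295])
for n in('side','top'):
    p=camera(n);save(p,'z_%s.png'%n)
    for t,lst,par,z,c in(('reed1',[(.493,-.319,1.66),(.394,-.323,1.66)],REED,.004,T),('blank1',[(.521,.329,1.39),(.394,.327,1.55)],BLANK,.003,M)):
        for x0 in lst:
            b=near(p,t,(x0[0],x0[1],z+.008))
            if b is None: print(n,t,x0,'missed');continue
            x,f=fit([(p,b[1])],par,z,x0); d=x[:2]-c
            print(n,t,np.round(x[:2],4),round(np.degrees(x[2])),'cost',round(f,3),'local mm',np.round(1000*np.array([np.cos(a)*d[0]+np.sin(a)*d[1],-np.sin(a)*d[0]+np.cos(a)*d[1]]),1))
    for t in('canister','jar','pin_vise','plunger_top'):
        print(n,t,[(np.round(d['point'],3).tolist(),round(d['confidence'],2)) for d in spotter.spot_in(p,t)][:2])
```

```text
[ 0.37806908 -0.16139841  0.15559433]
side reed1 [ 0.4954 -0.3182] 97 cost 0.061 local mm [47.1 -5.4]
side reed1 [ 0.3951 -0.3286] 95 cost 0.087 local mm [-53.7  -6.2]
side blank1 [0.5235 0.3345] 66 cost 0.688 local mm [66.2 -1.2]
side blank1 [0.3947 0.3326] 92 cost 0.138 local mm [-62.2   9. ]
side canister [([0.394, 0.317, 0.008], 0.58), ([0.776, 0.048, 0.01], 0.17)]
side jar [([0.652, -0.337, 0.049], 0.92), ([0.615, -0.071, 0.03], 0.34)]
side pin_vise [([0.779, 0.049, 0.01], 0.62)]
side plunger_top [([0.617, 0.134, 0.111], 0.64)]
top reed1 [ 0.4973 -0.3193] 96 cost 0.109 local mm [48.9 -6.6]
top reed1 (0.394, -0.323, 1.66) missed
top blank1 [0.5217 0.3278] 80 cost 0.106 local mm [63.8 -7.8]
top blank1 [0.3966 0.3312] 91 cost 0.137 local mm [-60.5   7.4]
top canister [([0.69, 0.346, 0.086], 0.82), ([0.521, 0.33, 0.013], 0.6)]
top jar [([0.664, -0.314, 0.071], 0.94), ([0.395, 0.322, 0.009], 0.44)]
top pin_vise [([0.781, 0.05, 0.01], 0.51)]
top plunger_top [([0.625, 0.138, 0.11], 0.77)]
```

View pics/z_side.png

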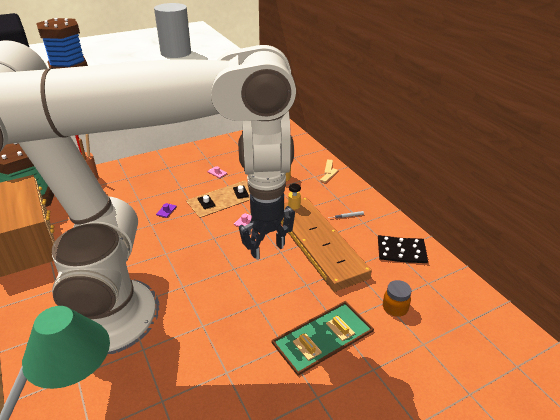

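View pics/z_top.png

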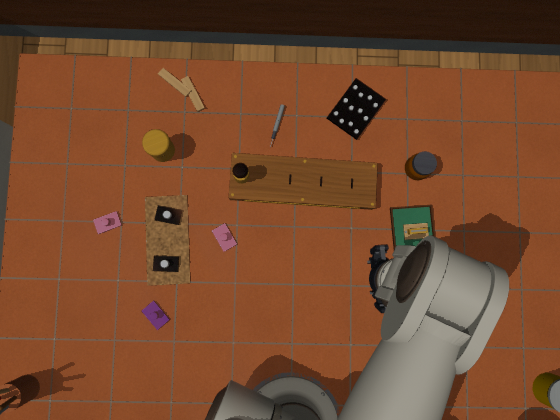

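Both reeds sit flat in the tray, at side-view pixels (342,327) and (307,347). Both blanks are on the mat at top-view pixels (167,215) and (166,264). The plunger is up, the bystanders haven't moved and the gripper is clear. Handing in.

```bash
python3 -c "
from workcell import *
print(job_done())"
```

```text
the job is handed in; nothing more can be done
None
```

I handed the job in at about 47 s of robot time, with every step carried out; the hand-in reports no verdict.

There were two reed carriers, so they went on slots 0 and 1 and one blank went on slot 2. I pressed each down with about 15–20 N until it lay flat on the deck. I then pushed the plunger to its stop, about 20 mm of travel, and held it there at about 19 N for over 1 s with all slots still covered. Afterwards the reeds went into the tray and the blank back to the mat.

**Last checks:**
- **Reeds:** both lie flat in the tray at about (+48, -6) mm and (-54, -6) mm from its centre, well inside the limits.
- **Blanks:** both lie flat on the mat at about (+64, -8) mm and (-61, +8) mm from its centre.
- **The rest:** the plunger is up, and the canister, jar and pin vise are where they started. The gripper touched nothing.

**What disagreed or failed:**
- **TCP reading:** the z reading did not match the stated tool geometry. On the first knob touched, the shut fingertips stood about 21.5 mm above the reading instead of 11 mm below it. My first grasp closed on air, and after that I set heights by contact force and image overlays.
- **Final looks:** the side view fitted the untouched blank badly because the arm partly hid it, but the top view fitted it well. The top view missed the second reed under the arm, so its place rests on the side view. The side view also did not find the canister, which the top view confirmed.

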